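Comb the brass bars into rows against the stop

TASK

Take the wire rake from the rubber mat and use it on the grey board to comb the three scattered brass bars into parallel rows, one along each white line, pushing them up to the rubber-faced stop until all three are felt to press on it together: about 8 to 10 N in all, held for a moment, and never over 15 N. Move the bars only with the rake, never with the gripper, leave them up against the stop, then stand the rake back in the middle of the mat and let go, leaving the other things on the bench alone.

Things in the scene. Friction and masses are not known exactly. Their poses are not given: they have to be found in the camera images.
- board: Grey board fixed to the bench, 303 (x) x 160 (y) x 9 mm thick. Origin on its underside, midway across and 135 mm from the end nearest the robot; x runs along the three white lines towards the stop, z up. The lines, 18 mm wide, run along x at y = +44, 0 and -44 mm.  No side rails. Its waxed top lets the rake slide easily (friction about 0.2).
- stop: Stop across the far end of the board: two fixed black clamp knobs (origin midway between them, on the board's top, 156 mm along the board's x) hold a wooden fence 26 mm high with one black rubber buffer per line (40 mm wide, 17 mm high). The fence may be set up to 13 mm nearer or farther: buffer faces at board x = 106 to 132 mm, not told. Each buffer yields 1 mm per 3 N.
- bar_left: The left of three loose square brass bars on the board (left = the board's +y side), 90 x 10 x 10 mm, about 75 g. Origin at the middle of its underside, x along its length (roughly the board's x), z up.
- bar_mid: The middle one of three loose square brass bars on the board (left = the board's +y side), 90 x 10 x 10 mm, about 75 g. Origin at the middle of its underside, x along its length (roughly the board's x), z up.
- bar_right: The right of three loose square brass bars on the board (left = the board's +y side), 90 x 10 x 10 mm, about 75 g. Origin at the middle of its underside, x along its length (roughly the board's x), z up.
- rake_grip (a point): Grip point of the loose wire rake (350 g), inside its wooden handle, 50 mm above the rake's underside. The handle is an upright block, 24 (x) x 56 (y) mm, its top 76 mm and its foot 18 mm above the underside. x points forwards along the teeth, z up. Bars against the stop and the crossbar put this point at x = 8 to 34 mm of the board, as the fence is set.
- rake: The rake; origin 50 mm under the grip point, same axes. Crossbar 16 (x) x 140 (y) x 14 mm, front face at x = 8. Ahead of it lie four teeth bent from 8 mm wire, at the level of its underside. They form three lanes at y = 44, 0, -44, 13 mm wide from the crossbar to x = 56, then widening to 36 mm at the round tips (tips at y = 66, 22, -22, -66; 8 mm wide, ending at x = 84 mm).
- mat_centre (a point): Middle of the top of the black rubber mat fixed on the bench, 180 x 180 x 3 mm, its top 3 mm above the bench; the rake stands on it at the start, and again at the end.
- tape_roll: Roll of black tape lying on the bench, 59 x 57 x 19 mm, a bystander; origin at the middle of its underside.
- measure: Yellow tape measure standing on the bench, 36 x 88 x 66 mm, a bystander; origin at the middle of its underside.
- spool: Spool of solder with red rims standing on the bench, 56 mm wide, 40 mm high, a bystander; origin at the middle of its underside.
- mat: The same black rubber mat as a body; origin at the middle of its underside.
Mind the look-alikes: they are no part of the job. There is more than one size of the rake; the job needs the larger.

How it is judged:
By the outcome, as a careful person would: the job done as asked, in the order asked, and still so for the second after the job is handed in, with the robot touching nothing.
It also fails if it takes over 72 s, if anything falls off the work surface, if the arm or the gripper's body presses on something with over 40 N, if the wrist force passes 120 N, or if a joint passes its speed limit or range.

ROBOT

A 6-joint arm with a two-finger parallel gripper is mounted at the origin on a cart in front of the work surface, level with it; the furniture and walls round the work are solid. World frame = base frame: x ahead of the robot, y to its left, z up, the work surface at z = 0. Lengths are in m, angles in rad, forces in N, time in s.
With the tool pointing down it reaches from about 0.325 to 0.75 m from the base axis. Payload 7.6 kg.
Tool frame: the origin (TCP) lies midway between the tips of the shut fingers; the grasp point (between the pads) lies 19 mm behind it; z points along the fingers, y is the direction in which the jaws open and shut (so a half turn about z gives the same grasp; the last joint's range is limited). The gripper opens to 85 mm and grips with 20 to 120 N. Pads are 22 mm wide; open, the fingers measure 114 mm over their backs; the gripper's body (76 mm by 85 mm) begins 54 mm behind the grasp point. The pads swing forward as they close: fully open they stand 13 mm farther back than shut.
Start: joints at [-1.35, 0.052, 1.401, -0, 1.689, -0.07], TCP at [0.151, -0.503, 0.231] pointing down, gripper open.
Joint ranges: [-2.9, 2.9], [-0.91, 2.17], [0.12, 2.37], [-1.06, 4.2], [0.26, 2.73], [-2.93, 2.93]. Speed limits (rad/s): [2.57, 2.57, 3.01, 3.14, 3.14, 3.14].

INTERFACE

Orientations are given as a unit quaternion [x, y, z, w].
In Python, from plant import sensors, imaging, robot gives the robot as it stands.
- The arm moves only by the shell command python3 -m jog 'ROWS' [OPENING]. ROWS is JSON, a list of rows, each an object of numbers: "dx", "dy", "dz": the shift along the tool's x, y, z in units of 40 mm (1.0 is 40 mm); "rx", "ry", "rz": the turn, a rotation vector about the tool's x, y, z in units of 4 degrees (1.0 is 4 degrees). In form: [{"dx": .., "dy": .., "dz": .., "rx": .., "ry": .., "rz": ..}, ...]. A call has 1 to 10 rows; each row shifts and turns the commanded pose from where the row before left it, along the tool's axes as they then stand; what a row does not reach is not made up. A row lasts 1/12 s, in which the tool goes at most 41.7 mm and 7.16 degrees, less where a joint would pass 70% of its speed; a pose out of reach is approached as far as the arm can. A call with a number of a shift or a turn outside -1 to 1 is refused whole. A call with a gripper value outside its range is refused whole. OPENING is the opening, from -1 (shut) to 1 (fully open), so that 0 is half open, set as the call begins (- or left out, the last holds). The fingers move at their own pace and stop on an object; the grip force is fixed at half the most. Time passes only in rows, so rows that do not move let the fingers close. It gives the time, the measured TCP pose, the force and the opening at its end, in the units of the state.
- sensors.get_obs(): the state, without advancing time (a new reading comes with each control period).
- imaging.capture(name): name is "side" or "top" or "wrist"; returns the picture (400x640x3 uint8, blue, green, red); there is no depth.
- imaging.camera_model(name): a dict with "mtx" (3x3 intrinsics, pixels), "R" (3x3) and "t" (3): a world point X has camera coordinates R X + t. Camera axes: x right, y down, z forward; pixel columns grow to the right and rows downward; lengths in m; the calibration is good to about 2 mm. A picture is of the moment at which its call begins: read the wrist's pose just before it. camera_model takes no time and is no camera call; for the wrist camera it gives the pose at the moment of the call.
- robot.finish_job(): hands the job in, once; it reports no verdict.
The state is a dict: "time": time; "q": joint angles; "qd": joint speeds; "joint_efforts": joint torques, N m; "position": TCP position; "tool_rot": TCP orientation; "ft_force": force on the tool from outside, world axes, zero at the start; "moment": the same for the moment, N m; "width": finger opening in m.
Only numpy, scipy, OpenCV 4.12 (cv2) and the standard library are available. Lean on these libraries where they do the work, as an engineer would, in place of code of your own. Each camera call takes 0.05 s, during which the arm holds its last target.

## Working session

There is one attempt and no reset: what is moved stays moved. The work goes in short steps, Python scripts to look and compute and a shell command to move; the robot and the scene stay as the last step left them, time stands still between calls to the robot, and variables do not carry over. Pictures are saved under pics/ and viewed, and the job is handed in when it is done.

```bash
ls; mkdir -p pics
cat > h.py <<'E'
import numpy as np, cv2
from plant import sensors, imaging, robot
def ray(name,u,v,z,m=None):
    m=m or imaging.camera_model(name)
    K=np.array(m["mtx"]);R=np.array(m["R"]);t=np.array(m["t"])
    d=R.T@(np.linalg.inv(K)@np.array([u,v,1.0]));c=-R.T@t
    return c+d*(z-c[2])/d[2]
def proj(name,X,m=None):
    m=m or imaging.camera_model(name)
    p=np.array(m["mtx"])@(np.array(m["R"])@np.array(X)+np.array(m["t"]))
    return p[:2]/p[2]
E
python3 - <<'E'
from h import *
o=sensors.get_obs();print(o)
for n in ["side","top"]:
    im=imaging.capture(n);cv2.imwrite(f"pics/{n}0.png",im)
    m=imaging.camera_model(n);print(n,m)
E
```

```text
pics
{'time': 0.0, 'q': array([-1.35029967e+00,  5.28127529e-02,  1.40175075e+00, -2.98605335e-05,
        1.68857937e+00, -7.02901309e-02]), 'qd': array([-0.00277235, -0.00146361,  0.00108859,  0.00050565, -0.00184994,
        0.00078374]), 'joint_efforts': array([ 2.73885998e-04, -3.81668222e+01, -3.60189021e+01, -8.15405633e-05,
        6.14632125e-03, -2.52985899e-08]), 'position': array([ 0.15047296, -0.50265655,  0.23047185]), 'tool_rot': array([ 9.89448942e-01,  1.44879915e-01, -7.29451819e-05, -7.71815381e-04]), 'ft_force': array([ 0.69509848,  0.28722599, -0.19136976]), 'moment': array([ 0.00164268, -0.00636192,  0.0377142 ]), 'width': 0.08546652050341041}
side {'mtx': array([[447.2906889 ,   0.        , 330.75133091],
       [  0.        , 447.2906889 , 196.22125362],
       [  0.        ,   0.        ,   1.        ]]), 'R': array([[ 0.87329451, -0.48654448, -0.02512294],
       [-0.18738217, -0.28783626, -0.93916889],
       [ 0.44971615,  0.82487863, -0.34253559]]), 't': array([-0.52410664,  0.16409674,  1.04281154])}
top {'mtx': array([[399.91542503,   0.        , 316.33555655],
       [  0.        , 399.91542503, 197.16279125],
       [  0.        ,   0.        ,   1.        ]]), 'R': array([[ 0.06128364, -0.99810246,  0.00598221],
       [-0.97765659, -0.06123352, -0.20109214],
       [ 0.20107687,  0.00647511, -0.97955406]]), 't': array([-0.08516081,  0.57783802,  1.09649009])}
```

View pics/side0.png

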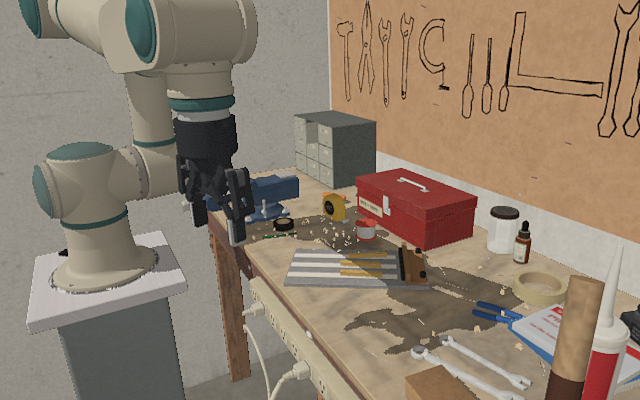

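View pics/top0.png

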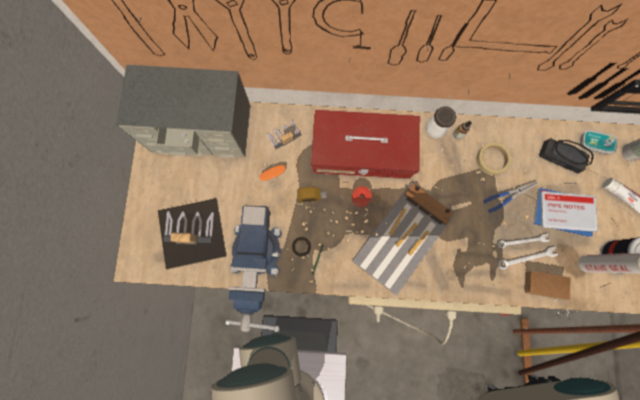

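Run:
```python
from h import *
print(proj("top",[0,0,0]),proj("top",[.15,-.5,.23]))
im=cv2.imread("pics/top0.png")
cv2.imwrite("pics/c1.png",cv2.resize(im[185:285,140:300],None,fx=5,fy=5,interpolation=cv2.INTER_CUBIC))
cv2.imwrite("pics/c2.png",cv2.resize(im[175:295,340:460],None,fx=5,fy=5,interpolation=cv2.INTER_CUBIC))
cv2.imwrite("pics/c3.png",cv2.resize(im[100:260,240:400],None,fx=3.7,fy=3.7,interpolation=cv2.INTER_CUBIC))
```

```text
[285.27542905 407.91375014] [505.33957399 382.20211592]
```

View pics/c1.png

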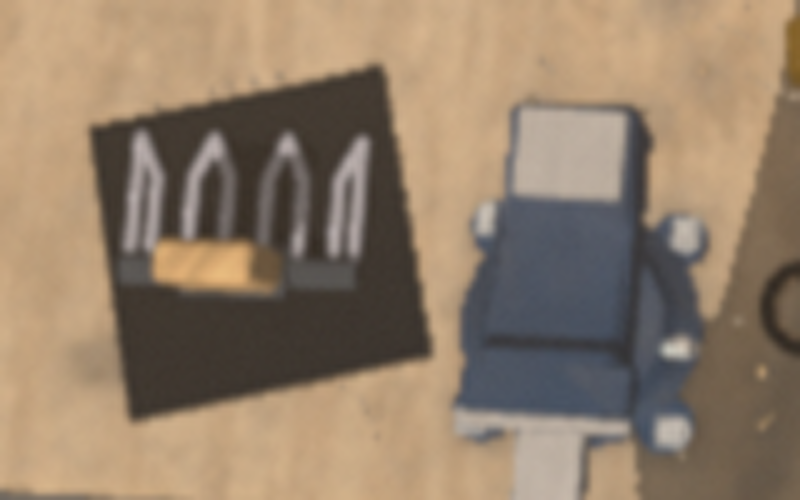

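View pics/c2.png

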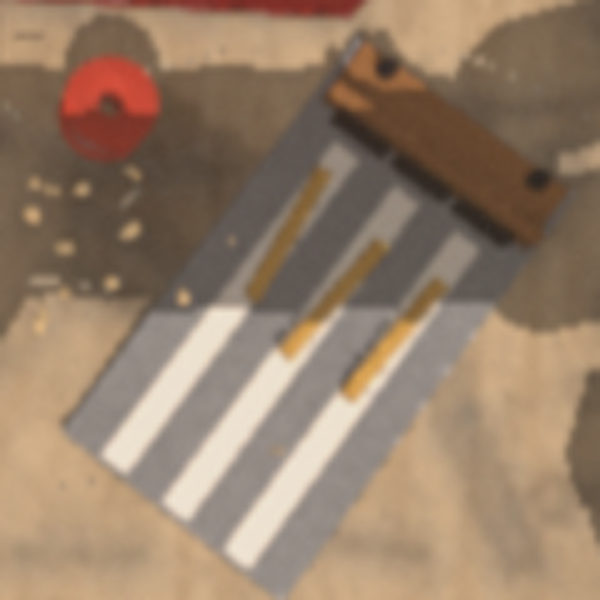

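View pics/c3.png

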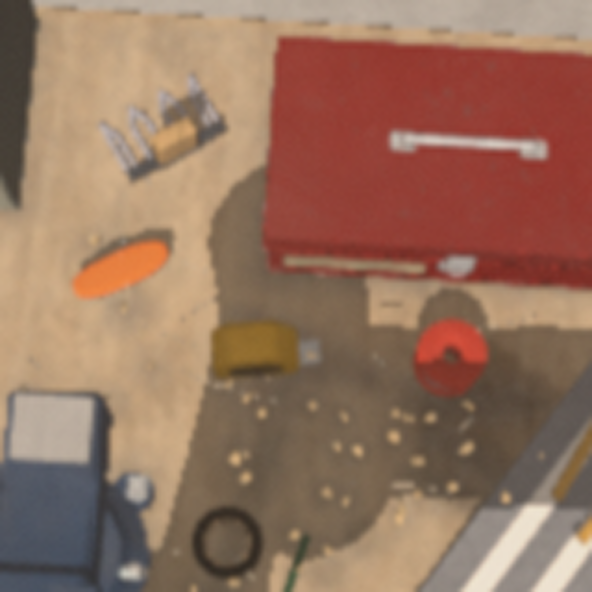

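Run:
```python
from h import *
def c1(x,y): return 140+(x-2)/5,185+(y-2)/5
def c2(x,y): return 340+(x-2)/5,175+(y-2)/5
f=lambda n,p,z: print(n,np.round(ray("top",*p,z),4))
m=imaging.camera_model("top");print("cam",-m["R"].T@m["t"])
for p in [(92,127),(380,65),(430,353),(132,418)]: f("mat",c1(*p),.003)
for p in [(157,240),(253,243),(250,288),(152,282)]: f("handle top",c1(*p),.079)
for p in [(120,255),(355,256),(355,290),(120,286)]: f("xbar",c1(*p),.017)
for p in [(142,132),(215,132),(289,135),(365,137)]: f("tips",c1(*p),.007)
for p in [(65,425),(283,598),(357,38),(567,190)]: f("board",c2(*p),.009)
for p in [(115,467),(176,513),(240,562)]: f("line near end",c2(*p),.009)
for p in [(341,158),(406,200),(460,245)]: f("line far seen",c2(*p),.009)
for p in [(251,298),(322,172),(287,355),(380,245),(347,395),(438,286)]: f("bar ends",c2(*p),.019)
for p in [(386,68),(538,180)]: f("knob",c2(*p),.04)
```

```text
cam [ 0.34966731 -0.05671605  1.19077946]
mat [0.5244 0.4236 0.003 ]
mat [0.5731 0.2554 0.003 ]
mat [0.4029 0.2067 0.003 ]
mat [0.3548 0.3761 0.003 ]
handle top [0.4522 0.3479 0.079 ]
handle top [0.4538 0.2945 0.079 ]
handle top [0.4289 0.293  0.079 ]
handle top [0.4288 0.3475 0.079 ]
xbar [0.4478 0.3909 0.017 ]
xbar [0.4557 0.2535 0.017 ]
xbar [0.4359 0.2512 0.017 ]
xbar [0.4298 0.3884 0.017 ]
tips [0.5227 0.3917 0.007 ]
tips [0.5254 0.3482 0.007 ]
tips [0.5264 0.3038 0.007 ]
tips [0.528  0.2583 0.007 ]
board [ 0.4128 -0.1662  0.009 ]
board [ 0.3222 -0.2957  0.009 ]
board [ 0.6567 -0.3337  0.009 ]
board [ 0.5707 -0.4609  0.009 ]
line near end [ 0.3904 -0.1963  0.009 ]
line near end [ 0.3663 -0.2327  0.009 ]
line near end [ 0.3409 -0.2705  0.009 ]
line far seen [ 0.5818 -0.3251  0.009 ]
line far seen [ 0.5586 -0.3644  0.009 ]
line far seen [ 0.5334 -0.3968  0.009 ]
bar ends [ 0.4928 -0.2712  0.019 ]
bar ends [ 0.5706 -0.3117  0.019 ]
bar ends [ 0.4607 -0.2931  0.019 ]
bar ends [ 0.5289 -0.3467  0.019 ]
bar ends [ 0.4397 -0.3285  0.019 ]
bar ends [ 0.5067 -0.3811  0.019 ]
knob [ 0.6314 -0.3438  0.04  ]
knob [ 0.5698 -0.4334  0.04  ]
```

```bash
cat >> h.py <<'E'
from scipy.spatial.transform import Rotation as Ro
def plan(x,y,z,th,n,cur=None):
    """straight rows from cur (x,y,z,th) to target; th=tool x heading deg, tool down"""
    o=sensors.get_obs();R=Ro.from_quat(o["tool_rot"]).as_matrix()
    if cur is None: cur=list(o["position"])+[np.degrees(np.arctan2(R[1,0],R[0,0]))]
    print("cur",np.round(cur,4),"tilt z",np.round(R[:,2],4),"t",round(o["time"],2),"F",np.round(o["ft_force"],2),"M",np.round(o["moment"],3))
    d=(np.array([x,y,z,th])-np.array(cur))/n
    for i in range(n):
        a=np.radians(cur[3]+d[3]*i)
        dx=(d[0]*np.cos(a)+d[1]*np.sin(a))/.04; dy=(d[0]*np.sin(a)-d[1]*np.cos(a))/.04
        print('{"dx":%.2f,"dy":%.2f,"dz":%.2f,"rz":%.2f},'%(dx,dy,-d[2]/.04,-d[3]/4),end="")
    print()
E
python3 - <<'E'
from h import *
m=imaging.camera_model("wrist");o=sensors.get_obs()
R=Ro.from_quat(o["tool_rot"]).as_matrix()
c=-m["R"].T@m["t"];print("cam in tool",R.T@(c-o["position"]),"axis in tool",R.T@m["R"].T@[0,0,1], m["mtx"][0])
plan(.47,-.27,.32,55.5,10)
E
```

```text
cam in tool [ 0.07658064 -0.00068028 -0.1422326 ] axis in tool [-3.00266122e-01  4.53051796e-05  9.53855468e-01] [356.74852032   0.         323.29233794]
cur [ 0.1505 -0.5027  0.2306 16.6609] tilt z [-3.0e-04  1.4e-03 -1.0e+00] t 0.1 F [ 0.18  0.21 -0.36] M [-0.031  0.004  0.076]
{"dx":0.93,"dy":-0.33,"dz":-0.22,"rz":-0.97},{"dx":0.95,"dy":-0.26,"dz":-0.22,"rz":-0.97},{"dx":0.97,"dy":-0.20,"dz":-0.22,"rz":-0.97},{"dx":0.98,"dy":-0.13,"dz":-0.22,"rz":-0.97},{"dx":0.99,"dy":-0.07,"dz":-0.22,"rz":-0.97},{"dx":0.99,"dy":0.00,"dz":-0.22,"rz":-0.97},{"dx":0.99,"dy":0.07,"dz":-0.22,"rz":-0.97},{"dx":0.98,"dy":0.13,"dz":-0.22,"rz":-0.97},{"dx":0.97,"dy":0.20,"dz":-0.22,"rz":-0.97},{"dx":0.95,"dy":0.26,"dz":-0.22,"rz":-0.97},
```

```bash
python3 -m jog '[{"dx":0.93,"dy":-0.33,"dz":-0.22,"rz":-0.97},{"dx":0.95,"dy":-0.26,"dz":-0.22,"rz":-0.97},{"dx":0.97,"dy":-0.20,"dz":-0.22,"rz":-0.97},{"dx":0.98,"dy":-0.13,"dz":-0.22,"rz":-0.97},{"dx":0.99,"dy":-0.07,"dz":-0.22,"rz":-0.97},{"dx":0.99,"dy":0.00,"dz":-0.22,"rz":-0.97},{"dx":0.99,"dy":0.07,"dz":-0.22,"rz":-0.97},{"dx":0.98,"dy":0.13,"dz":-0.22,"rz":-0.97},{"dx":0.97,"dy":0.20,"dz":-0.22,"rz":-0.97},{"dx":0.95,"dy":0.26,"dz":-0.22,"rz":-0.97}]' 1
python3 -m jog '[{"dx":0},{"dx":0},{"dx":0}]'
python3 - <<'E'
from h import *
import pickle
m=imaging.camera_model("wrist");im=imaging.capture("wrist")
pickle.dump(m,open("w1.pkl","wb"));cv2.imwrite("pics/w1.png",im)
plan(.42,.32,.3,92.3,10)
E
```

```text
cur [ 0.1505 -0.5027  0.2307 16.6581] tilt z [-2.0e-04  1.1e-03 -1.0e+00] t 0.15 F [ 0.33 -0.66 -0.22] M [-0.068  0.002  0.008]
{"dx":1.24,"dy":-1.78,"dz":-0.17,"rz":-1.89},{"dx":1.46,"dy":-1.60,"dz":-0.17,"rz":-1.89},{"dx":1.66,"dy":-1.39,"dz":-0.17,"rz":-1.89},{"dx":1.83,"dy":-1.16,"dz":-0.17,"rz":-1.89},{"dx":1.96,"dy":-0.91,"dz":-0.17,"rz":-1.89},{"dx":2.07,"dy":-0.65,"dz":-0.17,"rz":-1.89},{"dx":2.13,"dy":-0.37,"dz":-0.17,"rz":-1.89},{"dx":2.16,"dy":-0.09,"dz":-0.17,"rz":-1.89},{"dx":2.16,"dy":0.20,"dz":-0.17,"rz":-1.89},{"dx":2.11,"dy":0.48,"dz":-0.17,"rz":-1.89},schema error: expected keys dx, dy, dz, rx, ry, rz
schema error: expected keys dx, dy, dz, rx, ry, rz
```

View pics/w1.png

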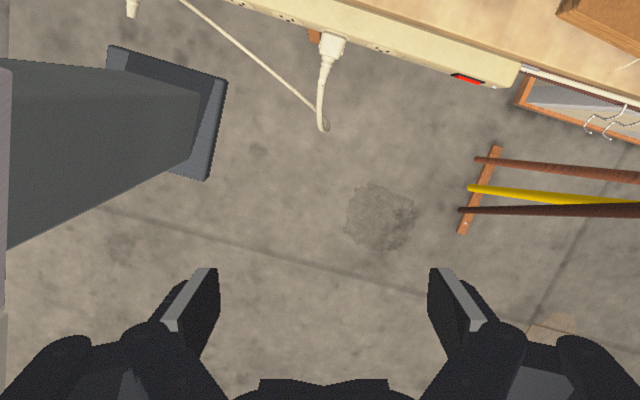

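```bash
sed -i 's/{"dx":%.2f,"dy":%.2f,"dz":%.2f,"rz":%.2f},/{"dx":%.2f,"dy":%.2f,"dz":%.2f,"rx":0,"ry":0,"rz":%.2f},/' h.py
python3 - <<'E'
from h import *
plan(.44,-.36,.32,55.5,10)
E
```

```text
cur [ 0.1505 -0.5027  0.2307 16.6581] tilt z [-2.0e-04  1.1e-03 -1.0e+00] t 0.15 F [ 0.33 -0.66 -0.22] M [-0.068  0.002  0.008]
{"dx":0.80,"dy":-0.13,"dz":-0.22,"rx":0,"ry":0,"rz":-0.97},{"dx":0.80,"dy":-0.08,"dz":-0.22,"rx":0,"ry":0,"rz":-0.97},{"dx":0.81,"dy":-0.03,"dz":-0.22,"rx":0,"ry":0,"rz":-0.97},{"dx":0.81,"dy":0.03,"dz":-0.22,"rx":0,"ry":0,"rz":-0.97},{"dx":0.80,"dy":0.08,"dz":-0.22,"rx":0,"ry":0,"rz":-0.97},{"dx":0.80,"dy":0.14,"dz":-0.22,"rx":0,"ry":0,"rz":-0.97},{"dx":0.78,"dy":0.19,"dz":-0.22,"rx":0,"ry":0,"rz":-0.97},{"dx":0.77,"dy":0.24,"dz":-0.22,"rx":0,"ry":0,"rz":-0.97},{"dx":0.75,"dy":0.30,"dz":-0.22,"rx":0,"ry":0,"rz":-0.97},{"dx":0.73,"dy":0.35,"dz":-0.22,"rx":0,"ry":0,"rz":-0.97},
```

```bash
python3 -m jog '[{"dx":0.80,"dy":-0.13,"dz":-0.22,"rx":0,"ry":0,"rz":-0.97},{"dx":0.80,"dy":-0.08,"dz":-0.22,"rx":0,"ry":0,"rz":-0.97},{"dx":0.81,"dy":-0.03,"dz":-0.22,"rx":0,"ry":0,"rz":-0.97},{"dx":0.81,"dy":0.03,"dz":-0.22,"rx":0,"ry":0,"rz":-0.97},{"dx":0.80,"dy":0.08,"dz":-0.22,"rx":0,"ry":0,"rz":-0.97},{"dx":0.80,"dy":0.14,"dz":-0.22,"rx":0,"ry":0,"rz":-0.97},{"dx":0.78,"dy":0.19,"dz":-0.22,"rx":0,"ry":0,"rz":-0.97},{"dx":0.77,"dy":0.24,"dz":-0.22,"rx":0,"ry":0,"rz":-0.97},{"dx":0.75,"dy":0.30,"dz":-0.22,"rx":0,"ry":0,"rz":-0.97},{"dx":0.73,"dy":0.35,"dz":-0.22,"rx":0,"ry":0,"rz":-0.97}]' 1
python3 -m jog '[{"dx":0,"dy":0,"dz":0,"rx":0,"ry":0,"rz":0},{"dx":0,"dy":0,"dz":0,"rx":0,"ry":0,"rz":0},{"dx":0,"dy":0,"dz":0,"rx":0,"ry":0,"rz":0}]'
python3 - <<'E'
from h import *
import pickle
m=imaging.camera_model("wrist");im=imaging.capture("wrist")
pickle.dump(m,open("w1.pkl","wb"));cv2.imwrite("pics/w2.png",im)
E
```

```text
time: 0.98
position: [0.4417, -0.3592, 0.3194]
tool_rot: [0.884, 0.467, -0.0, -0.0]
ft_force: [0.7, -1.1, -0.3]
width: 0.0852
time: 1.23
position: [0.4401, -0.3604, 0.3186]
tool_rot: [0.885, 0.465, -0.0, -0.0]
ft_force: [0.2, -1.3, -0.4]
width: 0.0856
```

View pics/w2.png

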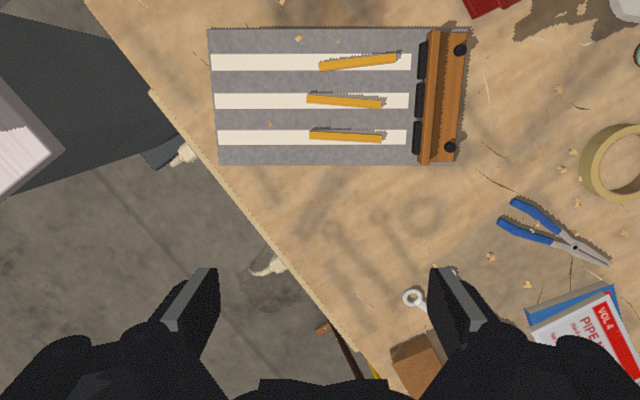

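Run:
```python
from h import *
im=cv2.imread("pics/w2.png")
cv2.imwrite("pics/w2a.png",cv2.resize(im[20:175,200:350],None,fx=5,fy=3.8,interpolation=cv2.INTER_CUBIC)[:590])
cv2.imwrite("pics/w2a.png",cv2.resize(im[20:170,200:350],None,fx=4,fy=4,interpolation=cv2.INTER_CUBIC))
cv2.imwrite("pics/w2b.png",cv2.resize(im[20:170,340:490],None,fx=4,fy=4,interpolation=cv2.INTER_CUBIC))
```

```text
(no output)
```

View pics/w2a.png

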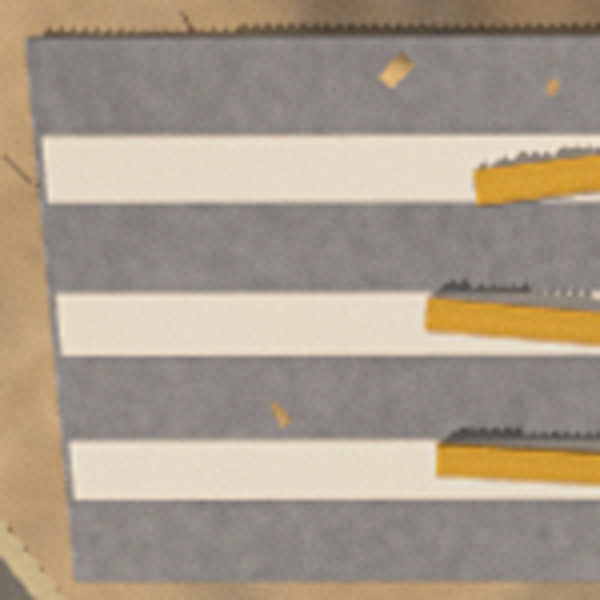

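View pics/w2b.png

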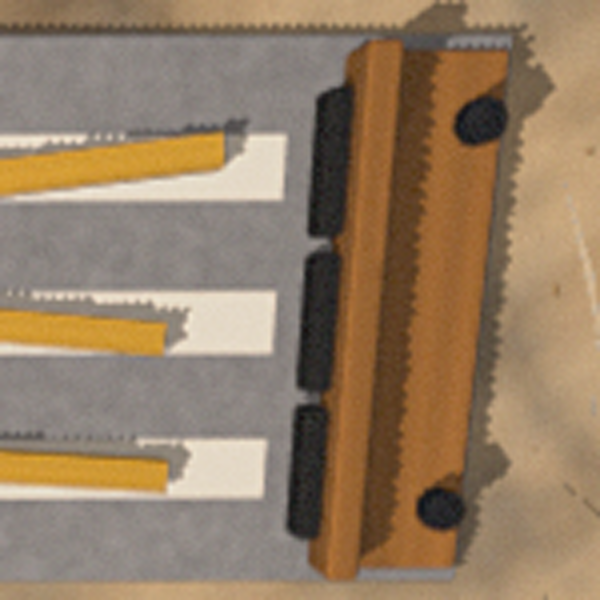

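```bash
cat > b.py <<'E'
from h import *
import pickle
from scipy.optimize import least_squares
m=pickle.load(open("w1.pkl","rb"))
A=lambda x,y:(200+(x+.5)/4-.5,20+(y+.5)/4-.5)
B=lambda x,y:(340+(x+.5)/4-.5,20+(y+.5)/4-.5)
C=[(A(28,38),-.135,.08),(A(77,580),-.135,-.08),(B(512,34),.168,.08),(B(453,580),.168,-.08)]
L=[(A(300,135),.053),(A(300,203),.035),(A(300,292),.009),(A(300,355),-.009),(A(300,439),-.035),(A(300,499),-.053),(B(250,134),.053),(B(250,201),.035),(B(250,292),.009),(B(250,354),-.009),(B(250,439),-.035),(B(250,498),-.053)]
def toB(P,p): 
    c,s=np.cos(p[2]),np.sin(p[2]);d=np.array(P[:2])-p[:2]
    return np.array([c*d[0]+s*d[1],-s*d[0]+c*d[1]])
def res(p):
    r=[]
    for q,x,y in C: r+=list(toB(ray("",*q,.009,m),p)-[x,y])
    for q,y in L: r.append(toB(ray("",*q,.009,m),p)[1]-y)
    return np.array(r)
s=least_squares(res,[.4787,-.3074,-.6]);p=s.x
if __name__=="__main__":
    print(p,np.degrees(p[2]),np.round(res(p)*1e3,1))
    for n,a in dict(left=[A(478,172),A(480,204),B(223,133),B(224,165)],mid=[A(428,298),A(428,331),B(166,322),B(165,355)],right=[A(438,443),A(438,477),B(167,460),B(167,493)]).items():
        print(n,[np.round(toB(ray("",*q,.019,m),p)*1e3,1).tolist() for q in a])
    print([np.round(toB(ray("",*B(*q),.010,m),p)*1e3,1).tolist() for q in [(318,95),(310,235),(305,255),(298,388),(296,405),(288,532)]])
E
python3 b.py
python3 - <<'E'
from h import *
plan(.43,.0,.33,74,10)
plan(.44,.29,.3,92.3,9,[.43,0,.33,74])
E
```

```text
[ 0.47617937 -0.30516318 -0.60156641] -34.46721660659657 [ 1.4 -0.8  1.3  1.  -1.4 -0.4 -1.3  0.6  0.2 -0.5  0.2 -0.2  0.4 -0.2
  0.2 -0.2 -0.1 -0.2  0.2 -0.1]
left [[-4.2, 42.3], [-3.6, 33.6], [83.3, 52.5], [84.1, 44.0]]
mid [[-19.1, 7.5], [-19.3, -1.9], [69.4, 0.5], [69.5, -9.0]]
right [[-16.8, -34.8], [-16.9, -45.1], [71.6, -40.1], [72.1, -50.1]]
[[111.9, 63.5], [112.6, 25.2], [111.5, 19.5], [112.3, -19.3], [112.1, -24.4], [112.4, -63.7]]
cur [ 0.4397 -0.3607  0.3187 55.3729] tilt z [-1.e-03  5.e-04 -1.e+00] t 1.28 F [ 0.31  0.01 -1.26] M [ 0.019 -0.032  0.06 ]
{"dx":0.73,"dy":-0.53,"dz":-0.03,"rx":0,"ry":0,"rz":-0.47},{"dx":0.75,"dy":-0.51,"dz":-0.03,"rx":0,"ry":0,"rz":-0.47},{"dx":0.76,"dy":-0.48,"dz":-0.03,"rx":0,"ry":0,"rz":-0.47},{"dx":0.78,"dy":-0.46,"dz":-0.03,"rx":0,"ry":0,"rz":-0.47},{"dx":0.79,"dy":-0.43,"dz":-0.03,"rx":0,"ry":0,"rz":-0.47},{"dx":0.80,"dy":-0.41,"dz":-0.03,"rx":0,"ry":0,"rz":-0.47},{"dx":0.82,"dy":-0.38,"dz":-0.03,"rx":0,"ry":0,"rz":-0.47},{"dx":0.83,"dy":-0.35,"dz":-0.03,"rx":0,"ry":0,"rz":-0.47},{"dx":0.84,"dy":-0.33,"dz":-0.03,"rx":0,"ry":0,"rz":-0.47},{"dx":0.85,"dy":-0.30,"dz":-0.03,"rx":0,"ry":0,"rz":-0.47},
cur [ 0.43  0.    0.33 74.  ] tilt z [-1.e-03  5.e-04 -1.e+00] t 1.28 F [ 0.31  0.01 -1.26] M [ 0.019 -0.032  0.06 ]
{"dx":0.78,"dy":-0.20,"dz":0.08,"rx":0,"ry":0,"rz":-0.51},{"dx":0.79,"dy":-0.17,"dz":0.08,"rx":0,"ry":0,"rz":-0.51},{"dx":0.79,"dy":-0.14,"dz":0.08,"rx":0,"ry":0,"rz":-0.51},{"dx":0.80,"dy":-0.11,"dz":0.08,"rx":0,"ry":0,"rz":-0.51},{"dx":0.80,"dy":-0.08,"dz":0.08,"rx":0,"ry":0,"rz":-0.51},{"dx":0.80,"dy":-0.05,"dz":0.08,"rx":0,"ry":0,"rz":-0.51},{"dx":0.81,"dy":-0.03,"dz":0.08,"rx":0,"ry":0,"rz":-0.51},{"dx":0.81,"dy":0.00,"dz":0.08,"rx":0,"ry":0,"rz":-0.51},{"dx":0.81,"dy":0.03,"dz":0.08,"rx":0,"ry":0,"rz":-0.51},
```

```bash
python3 - <<'E'
from h import *
for z in (0,.1,.15,.2): print(z,proj("side",[.47,.11,z]),proj("side",[.4,.11,z]))
E
python3 -m jog '[{"dx":0.73,"dy":-0.53,"dz":-0.03,"rx":0,"ry":0,"rz":-0.47},{"dx":0.75,"dy":-0.51,"dz":-0.03,"rx":0,"ry":0,"rz":-0.47},{"dx":0.76,"dy":-0.48,"dz":-0.03,"rx":0,"ry":0,"rz":-0.47},{"dx":0.78,"dy":-0.46,"dz":-0.03,"rx":0,"ry":0,"rz":-0.47},{"dx":0.79,"dy":-0.43,"dz":-0.03,"rx":0,"ry":0,"rz":-0.47},{"dx":0.80,"dy":-0.41,"dz":-0.03,"rx":0,"ry":0,"rz":-0.47},{"dx":0.82,"dy":-0.38,"dz":-0.03,"rx":0,"ry":0,"rz":-0.47},{"dx":0.83,"dy":-0.35,"dz":-0.03,"rx":0,"ry":0,"rz":-0.47},{"dx":0.84,"dy":-0.33,"dz":-0.03,"rx":0,"ry":0,"rz":-0.47},{"dx":0.85,"dy":-0.30,"dz":-0.03,"rx":0,"ry":0,"rz":-0.47}]'
```

```text
0 [275.15136703 210.97617293] [253.00070314 215.79673096]
0.1 [272.84091322 179.31067388] [250.04024561 183.48104032]
0.15 [271.63979967 162.84903346] [248.49975426 166.66538214]
0.2 [270.40645315 145.94562996] [246.91687706 149.38704952]
time: 2.12
position: [0.4291, 0.001, 0.3311]
tool_rot: [0.798, 0.603, -0.0, 0.0]
ft_force: [0.4, -0.7, -1.0]
width: 0.0857
```

Run:
```python
from h import *
im=cv2.imread("pics/side0.png")
cv2.imwrite("pics/s0a.png",cv2.resize(im[150:260,200:380],None,fx=4,fy=4,interpolation=cv2.INTER_CUBIC))
```

```text
(no output)
```

View pics/s0a.png

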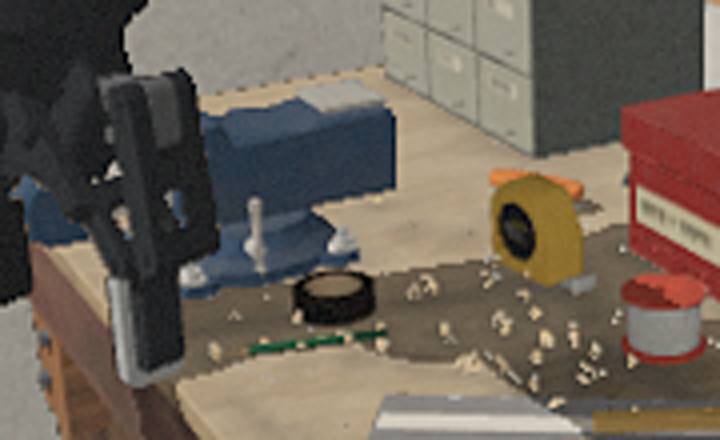

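```bash
python3 -m jog '[{"dx":0.78,"dy":-0.20,"dz":0.08,"rx":0,"ry":0,"rz":-0.51},{"dx":0.79,"dy":-0.17,"dz":0.08,"rx":0,"ry":0,"rz":-0.51},{"dx":0.79,"dy":-0.14,"dz":0.08,"rx":0,"ry":0,"rz":-0.51},{"dx":0.80,"dy":-0.11,"dz":0.08,"rx":0,"ry":0,"rz":-0.51},{"dx":0.80,"dy":-0.08,"dz":0.08,"rx":0,"ry":0,"rz":-0.51},{"dx":0.80,"dy":-0.05,"dz":0.08,"rx":0,"ry":0,"rz":-0.51},{"dx":0.81,"dy":-0.03,"dz":0.08,"rx":0,"ry":0,"rz":-0.51},{"dx":0.41,"dy":0.00,"dz":0.08,"rx":0,"ry":0,"rz":-0.51},{"dx":0,"dy":0.03,"dz":0.08,"rx":0,"ry":0,"rz":-0.51},{"dx":0,"dy":0,"dz":0,"rx":0,"ry":0,"rz":0}]'
python3 -m jog '[{"dx":0,"dy":0,"dz":0,"rx":0,"ry":0,"rz":0},{"dx":0,"dy":0,"dz":0,"rx":0,"ry":0,"rz":0}]'
python3 - <<'E'
from h import *
import pickle
m=imaging.camera_model("wrist");im=imaging.capture("wrist")
pickle.dump(m,open("w3.pkl","wb"));cv2.imwrite("pics/w3.png",im)
E
```

```text
time: 2.95
position: [0.438, 0.2419, 0.3011]
tool_rot: [0.69, 0.723, -0.001, -0.0]
ft_force: [0.3, -1.2, 0.2]
width: 0.0855
time: 3.12
position: [0.4384, 0.2412, 0.3027]
tool_rot: [0.692, 0.722, 0.0, 0.0]
ft_force: [0.3, -0.4, 0.8]
width: 0.0854
```

View pics/w3.png

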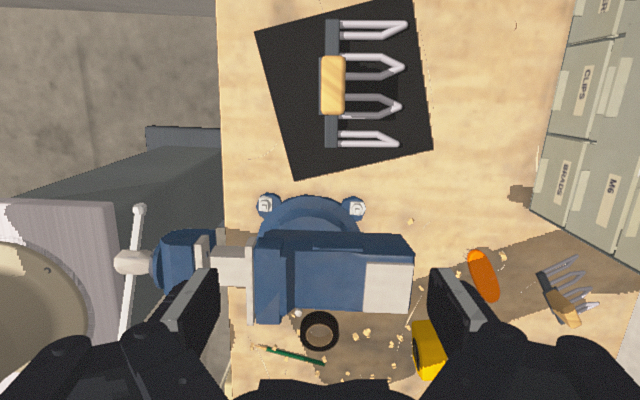

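Run:
```python
from h import *
im=cv2.imread("pics/w3.png")
cv2.imwrite("pics/w3a.png",cv2.resize(im[0:190,245:445],None,fx=3,fy=3,interpolation=cv2.INTER_CUBIC))
cv2.imwrite("pics/w3b.png",cv2.resize(im[5:160,310:420],None,fx=3.8,fy=3.8,interpolation=cv2.INTER_CUBIC))
```

```text
(no output)
```

View pics/w3a.png

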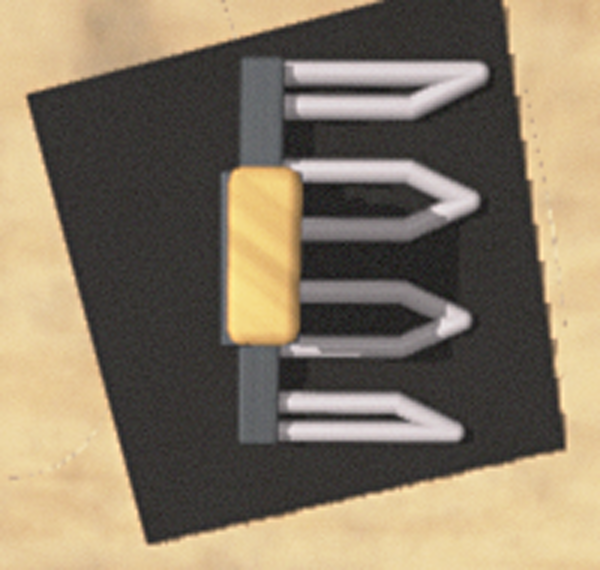

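View pics/w3b.png

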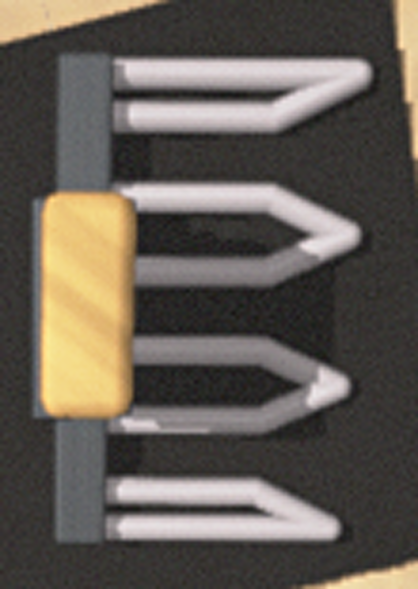

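```bash
cat > r.py <<'E'
from h import *
import pickle
m=pickle.load(open("w3.pkl","rb"))
A=lambda x,y:(245+(x+.5)/3-.5,(y+.5)/3-.5)
B=lambda x,y:(310+(x+.5)/3.8-.5,5+(y+.5)/3.8-.5)
from scipy.optimize import least_squares
P=[]
for q,xy in zip([(43,191),(134,190),(132,417),(42,417)],[(-.012,.028),(.012,.028),(.012,-.028),(-.012,-.028)]): P.append((ray("",*B(*q),.079,m)[:2],xy))
for q,xy in zip([(57,55),(112,54),(106,541),(56,541)],[(-.008,.07),(.008,.07),(.008,-.07),(-.008,-.07)]): P.append((ray("",*B(*q),.017,m)[:2],xy))
for q,xy in zip([(372,73),(361,233),(350,386),(340,527)],[(.084,.066),(.084,.022),(.084,-.022),(.084,-.066)]): P.append((ray("",*B(*q),.007,m)[:2],xy))
def res(p,P=P):
    c,s=np.cos(p[2]),np.sin(p[2]);r=[]
    for w,(x,y) in P: r+=[p[0]+c*x-s*y-w[0],p[1]+s*x+c*y-w[1]]
    return np.array(r)
s=least_squares(res,[.44,.32,.04]);print("rake",s.x,np.degrees(s.x[2]));print(np.round(res(s.x)*1e3,1).reshape(-1,2).tolist())
M=[(ray("",*A(*q),.003,m)[:2],xy) for q,xy in zip([(28,95),(150,543),(566,448)],[(-.09,.09),(-.09,-.09),(.09,-.09)])]
t=least_squares(lambda p:res(p,M),[.46,.31,-.1]);print("mat",t.x,np.degrees(t.x[2]),np.round(res(t.x,M)*1e3,1))
E
python3 r.py
python3 - <<'E'
from h import *
o=sensors.get_obs();print(o["position"],o["tool_rot"],o["q"])
E
```

```text
rake [0.44366337 0.32411393 0.04090031] 2.3434151057055552
[[-0.6, 0.5], [0.7, 0.3], [0.1, -0.5], [-0.3, -0.5], [-0.2, 1.1], [0.2, 0.8], [0.0, -0.8], [-0.2, -0.7], [-0.3, -0.1], [-0.1, -0.4], [0.1, 0.3], [0.4, 0.1]]
mat [0.46431157 0.31807844 0.27500086] 15.75638848635176 [-0.6  1.  -0.8 -1.1  1.5  0.1]
[0.43837754 0.24130277 0.30285335] [6.91728116e-01 7.22157957e-01 2.41053379e-04 2.01273682e-04] [ 4.29487520e-01 -2.28650933e-02  1.33543151e+00 -2.03250413e-04
  1.82842971e+00  3.86398058e-01]
```

Run:
```python
from h import *
plan(.4437,.3241,.10,92.34,6)
```

```text
cur [ 0.4384  0.2413  0.3029 92.4659] tilt z [ 6.e-04  1.e-04 -1.e+00] t 3.17 F [-0.51  0.2  -0.04] M [0.091 0.032 0.038]
{"dx":0.34,"dy":0.04,"dz":0.85,"rx":0,"ry":0,"rz":0.01},{"dx":0.34,"dy":0.04,"dz":0.85,"rx":0,"ry":0,"rz":0.01},{"dx":0.34,"dy":0.04,"dz":0.85,"rx":0,"ry":0,"rz":0.01},{"dx":0.34,"dy":0.04,"dz":0.85,"rx":0,"ry":0,"rz":0.01},{"dx":0.34,"dy":0.04,"dz":0.85,"rx":0,"ry":0,"rz":0.01},{"dx":0.34,"dy":0.04,"dz":0.85,"rx":0,"ry":0,"rz":0.01},
```

```bash
python3 -m jog '[{"dx":0.52,"dy":0.04,"dz":0.85,"rx":0,"ry":0,"rz":0.03},{"dx":0.52,"dy":0.04,"dz":0.85,"rx":0,"ry":0,"rz":0},{"dx":0.52,"dy":0.04,"dz":0.85,"rx":0,"ry":0,"rz":0},{"dx":0.48,"dy":0.04,"dz":0.85,"rx":0,"ry":0,"rz":0},{"dx":0,"dy":0.04,"dz":0.85,"rx":0,"ry":0,"rz":0},{"dx":0,"dy":0.04,"dz":0.82,"rx":0,"ry":0,"rz":0},{"dx":0,"dy":0,"dz":0,"rx":0,"ry":0,"rz":0},{"dx":0,"dy":0,"dz":0,"rx":0,"ry":0,"rz":0}]'
python3 - <<'E'
from h import *
plan(.4437,.3241,.034,92.34,3)
cv2.imwrite("pics/w4.png",imaging.capture("wrist"))
E
```

```text
time: 3.83
position: [0.4437, 0.3232, 0.099]
tool_rot: [0.692, 0.722, -0.002, -0.0]
ft_force: [0.1, 1.1, 1.4]
width: 0.0851
cur [ 0.4437  0.3232  0.099  92.4179] tilt z [-0.0026 -0.0018 -1.    ] t 3.83 F [0.09 1.12 1.44] M [ 0.037 -0.036 -0.027]
{"dx":0.01,"dy":0.00,"dz":0.54,"rx":0,"ry":0,"rz":0.01},{"dx":0.01,"dy":0.00,"dz":0.54,"rx":0,"ry":0,"rz":0.01},{"dx":0.01,"dy":0.00,"dz":0.54,"rx":0,"ry":0,"rz":0.01},
```

View pics/w4.png

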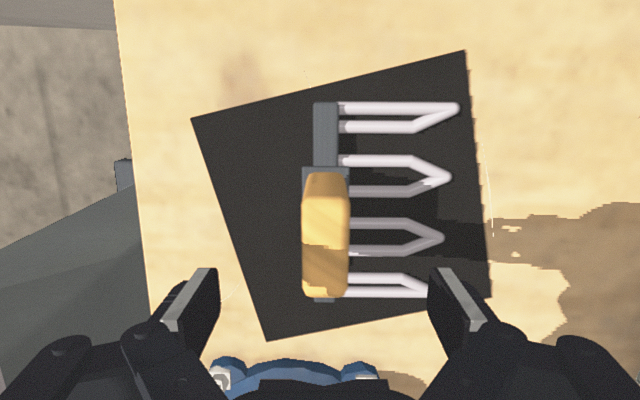

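```bash
python3 -m jog '[{"dx":0.01,"dy":0,"dz":0.54,"rx":0,"ry":0,"rz":0},{"dx":0.01,"dy":0,"dz":0.54,"rx":0,"ry":0,"rz":0},{"dx":0,"dy":0,"dz":0.54,"rx":0,"ry":0,"rz":0},{"dx":0,"dy":0,"dz":0,"rx":0,"ry":0,"rz":0},{"dx":0,"dy":0,"dz":0,"rx":0,"ry":0,"rz":0}]'
python3 -m jog '[{"dx":0,"dy":0,"dz":0,"rx":0,"ry":0,"rz":0},{"dx":0,"dy":0,"dz":0,"rx":0,"ry":0,"rz":0},{"dx":0,"dy":0,"dz":0,"rx":0,"ry":0,"rz":0},{"dx":0,"dy":0,"dz":0,"rx":0,"ry":0,"rz":0},{"dx":0,"dy":0,"dz":0,"rx":0,"ry":0,"rz":0},{"dx":0,"dy":0,"dz":0,"rx":0,"ry":0,"rz":0},{"dx":0,"dy":0,"dz":0,"rx":0,"ry":0,"rz":0},{"dx":0,"dy":0,"dz":0,"rx":0,"ry":0,"rz":0},{"dx":0,"dy":0,"dz":0,"rx":0,"ry":0,"rz":0}]' -1
python3 - <<'E'
from h import *
plan(.4437,.3241,.034,92.34,1)
E
```

```text
time: 4.3
position: [0.445, 0.3252, 0.037]
tool_rot: [0.692, 0.722, 0.001, 0.0]
ft_force: [-0.4, 0.3, 0.8]
width: 0.0851
time: 5.05
position: [0.4445, 0.3252, 0.0356]
tool_rot: [0.691, 0.722, 0.001, 0.0]
ft_force: [-0.5, -0.6, 6.0]
width: 0.0231
cur [4.44500e-01 3.25200e-01 3.56000e-02 9.25026e+01] tilt z [ 9.e-04  5.e-04 -1.e+00] t 5.05 F [-0.51 -0.58  6.03] M [-0.139  0.273  0.03 ]
{"dx":-0.03,"dy":-0.02,"dz":0.04,"rx":0,"ry":0,"rz":0.04},
```

```bash
python3 -m jog '[{"dx":0,"dy":0,"dz":-0.3,"rx":0,"ry":0,"rz":0},{"dx":0,"dy":0,"dz":-0.9,"rx":0,"ry":0,"rz":0},{"dx":0,"dy":0,"dz":-0.9,"rx":0,"ry":0,"rz":0},{"dx":0,"dy":0,"dz":-0.9,"rx":0,"ry":0,"rz":0},{"dx":0,"dy":0,"dz":-0.9,"rx":0,"ry":0,"rz":0},{"dx":0,"dy":0,"dz":-0.9,"rx":0,"ry":0,"rz":0},{"dx":0,"dy":0,"dz":-0.6,"rx":0,"ry":0,"rz":0},{"dx":0,"dy":0,"dz":0,"rx":0,"ry":0,"rz":0},{"dx":0,"dy":0,"dz":0,"rx":0,"ry":0,"rz":0}]'
python3 - <<'E'
from h import *
import pickle
im=imaging.capture("wrist");cv2.imwrite("pics/w5.png",im)
plan(.43,.0,.25,74,10)
p=np.array([0.47618,-0.30516]);a=np.radians(-34.47)
P=p+np.array([np.cos(a),np.sin(a)])*-.118
print(P)
plan(P[0],P[1],.25,55.53,8,[.43,0,.25,74])
E
```

```text
time: 5.8
position: [0.4442, 0.3251, 0.2514]
tool_rot: [0.691, 0.722, 0.001, 0.0]
ft_force: [-0.9, -0.5, -4.1]
width: 0.0235
cur [ 0.4436  0.3247  0.2492 92.5017] tilt z [-0.0022 -0.0015 -1.    ] t 5.85 F [-0.46  0.59 -4.48] M [-0.002  0.055  0.012]
{"dx":-0.81,"dy":-0.07,"dz":-0.00,"rx":0,"ry":0,"rz":0.46},{"dx":-0.81,"dy":-0.04,"dz":-0.00,"rx":0,"ry":0,"rz":0.46},{"dx":-0.81,"dy":-0.02,"dz":-0.00,"rx":0,"ry":0,"rz":0.46},{"dx":-0.81,"dy":0.01,"dz":-0.00,"rx":0,"ry":0,"rz":0.46},{"dx":-0.81,"dy":0.04,"dz":-0.00,"rx":0,"ry":0,"rz":0.46},{"dx":-0.81,"dy":0.06,"dz":-0.00,"rx":0,"ry":0,"rz":0.46},{"dx":-0.81,"dy":0.09,"dz":-0.00,"rx":0,"ry":0,"rz":0.46},{"dx":-0.80,"dy":0.11,"dz":-0.00,"rx":0,"ry":0,"rz":0.46},{"dx":-0.80,"dy":0.14,"dz":-0.00,"rx":0,"ry":0,"rz":0.46},{"dx":-0.80,"dy":0.17,"dz":-0.00,"rx":0,"ry":0,"rz":0.46},
[ 0.37889813 -0.23837499]
cur [ 0.43  0.    0.25 74.  ] tilt z [-0.0022 -0.0015 -1.    ] t 5.85 F [-0.46  0.59 -4.48] M [-0.002  0.055  0.012]
{"dx":-0.76,"dy":0.05,"dz":-0.00,"rx":0,"ry":0,"rz":0.58},{"dx":-0.76,"dy":0.08,"dz":-0.00,"rx":0,"ry":0,"rz":0.58},{"dx":-0.75,"dy":0.11,"dz":-0.00,"rx":0,"ry":0,"rz":0.58},{"dx":-0.75,"dy":0.14,"dz":-0.00,"rx":0,"ry":0,"rz":0.58},{"dx":-0.74,"dy":0.17,"dz":-0.00,"rx":0,"ry":0,"rz":0.58},{"dx":-0.73,"dy":0.20,"dz":-0.00,"rx":0,"ry":0,"rz":0.58},{"dx":-0.73,"dy":0.23,"dz":-0.00,"rx":0,"ry":0,"rz":0.58},{"dx":-0.72,"dy":0.26,"dz":-0.00,"rx":0,"ry":0,"rz":0.58},
```

View pics/w5.png

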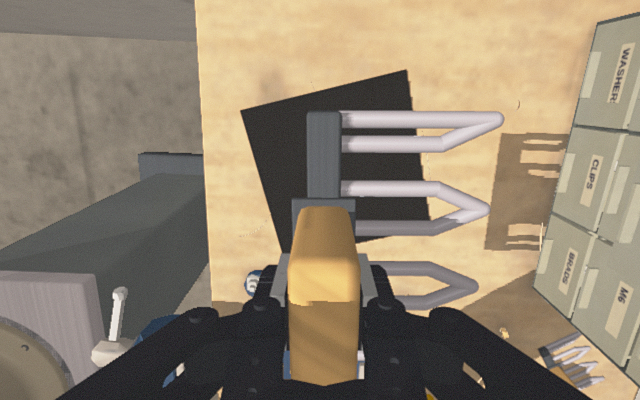

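Run:
```python
from h import *
im=cv2.imread("pics/w5.png")
cv2.imwrite("pics/w5a.png",cv2.resize(im[95:315,285:515],None,fx=2.7,fy=2.7,interpolation=cv2.INTER_CUBIC))
```

```text
(no output)
```

View pics/w5a.png

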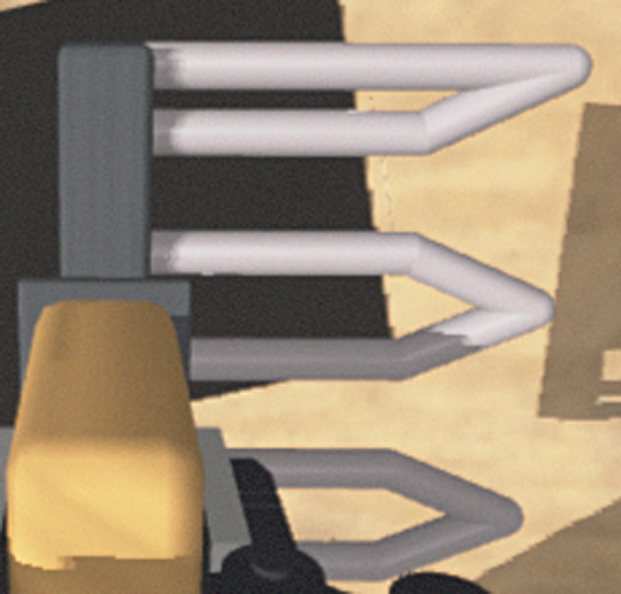

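```bash
python3 -m jog '[{"dx":-0.81,"dy":-0.07,"dz":0,"rx":0,"ry":0,"rz":0.46},{"dx":-0.81,"dy":-0.04,"dz":0,"rx":0,"ry":0,"rz":0.46},{"dx":-0.81,"dy":-0.02,"dz":0,"rx":0,"ry":0,"rz":0.46},{"dx":-0.81,"dy":0.01,"dz":0,"rx":0,"ry":0,"rz":0.46},{"dx":-0.81,"dy":0.04,"dz":0,"rx":0,"ry":0,"rz":0.46},{"dx":-0.81,"dy":0.06,"dz":0,"rx":0,"ry":0,"rz":0.46},{"dx":-0.81,"dy":0.09,"dz":0,"rx":0,"ry":0,"rz":0.46},{"dx":-0.80,"dy":0.11,"dz":0,"rx":0,"ry":0,"rz":0.46},{"dx":-0.80,"dy":0.14,"dz":0,"rx":0,"ry":0,"rz":0.46},{"dx":-0.80,"dy":0.17,"dz":0,"rx":0,"ry":0,"rz":0.46}]'
python3 -m jog '[{"dx":-0.76,"dy":0.05,"dz":0,"rx":0,"ry":0,"rz":0.58},{"dx":-0.76,"dy":0.08,"dz":0,"rx":0,"ry":0,"rz":0.58},{"dx":-0.75,"dy":0.11,"dz":0,"rx":0,"ry":0,"rz":0.58},{"dx":-0.75,"dy":0.14,"dz":0,"rx":0,"ry":0,"rz":0.58},{"dx":-0.74,"dy":0.17,"dz":0,"rx":0,"ry":0,"rz":0.58},{"dx":-0.73,"dy":0.20,"dz":0,"rx":0,"ry":0,"rz":0.58},{"dx":-0.73,"dy":0.23,"dz":0,"rx":0,"ry":0,"rz":0.58},{"dx":-0.72,"dy":0.26,"dz":0,"rx":0,"ry":0,"rz":0.58},{"dx":0,"dy":0,"dz":0,"rx":0,"ry":0,"rz":0},{"dx":0,"dy":0,"dz":0,"rx":0,"ry":0,"rz":0}]'
python3 - <<'E'
from h import *
plan(0.3789,-.2384,.12,55.53,4)
E
```

```text
time: 6.68
position: [0.4296, -0.0009, 0.2478]
tool_rot: [0.799, 0.602, -0.002, -0.002]
ft_force: [1.1, -0.7, -3.8]
width: 0.0235
time: 7.52
position: [0.3781, -0.2382, 0.2478]
tool_rot: [0.885, 0.465, -0.001, -0.003]
ft_force: [0.3, 0.0, -4.0]
width: 0.0234
cur [ 0.3781 -0.2382  0.2478 55.3847] tilt z [-0.0046  0.0036 -1.    ] t 7.52 F [ 0.28  0.02 -3.98] M [0.01  0.03  0.058]
{"dx":0.00,"dy":0.00,"dz":0.80,"rx":0,"ry":0,"rz":-0.01},{"dx":0.00,"dy":0.00,"dz":0.80,"rx":0,"ry":0,"rz":-0.01},{"dx":0.00,"dy":0.00,"dz":0.80,"rx":0,"ry":0,"rz":-0.01},{"dx":0.00,"dy":0.00,"dz":0.80,"rx":0,"ry":0,"rz":-0.01},
```

```bash
python3 -m jog '[{"dx":0,"dy":0,"dz":0.85,"rx":0,"ry":0,"rz":-0.03},{"dx":0,"dy":0,"dz":0.85,"rx":0,"ry":0,"rz":0},{"dx":0,"dy":0,"dz":0.85,"rx":0,"ry":0,"rz":0},{"dx":0,"dy":0,"dz":0.85,"rx":0,"ry":0,"rz":0},{"dx":0,"dy":0,"dz":0.85,"rx":0,"ry":0,"rz":0},{"dx":0,"dy":0,"dz":0,"rx":0,"ry":0,"rz":0},{"dx":0,"dy":0,"dz":0,"rx":0,"ry":0,"rz":0},{"dx":0,"dy":0,"dz":0,"rx":0,"ry":0,"rz":0}]'
python3 - <<'E'
from h import *
import pickle
o=sensors.get_obs();m=imaging.camera_model("wrist");im=imaging.capture("wrist");pickle.dump((m,o),open("w6.pkl","wb"));cv2.imwrite("pics/w6.png",im)
print(o["position"],o["tool_rot"],o["ft_force"],o["moment"])
E
```

```text
time: 8.18
position: [0.3801, -0.2377, 0.0825]
tool_rot: [0.884, 0.467, 0.0, 0.001]
ft_force: [-0.0, -0.7, -3.0]
width: 0.0235
[ 0.38013493 -0.23771622  0.08248113] [8.84115837e-01 4.67267027e-01 3.70817261e-04 7.58069640e-04] [-0.00816021 -0.66548428 -3.04208252] [ 0.02280919  0.02589567 -0.01085527]
```

View pics/w6.png

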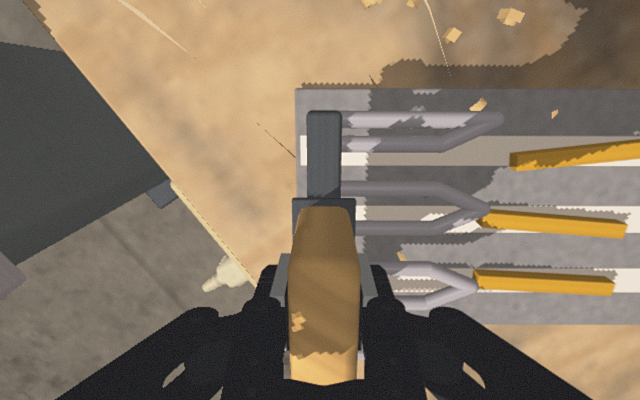

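```bash
cat > g.py <<'E'
from h import *
import pickle,sys
from scipy.optimize import least_squares
m,o=pickle.load(open("w6.pkl","rb"))
R=Ro.from_quat(o["tool_rot"]).as_matrix();T=np.array(o["position"])
# rake pt (x,y,z up from underside) -> tool: (y,x,zu-z) rotated by a about tool z, + offsets
pts=[((503,119),(.084,.066,.004)),((491,210),(.084,.022,.004)),((478,287),(.084,-.022,.004)),((308,112),(-.008,.07,.014)),((341,112),(.008,.07,.014))]
def w(q,p):
    c,s=np.cos(p[2]),np.sin(p[2]);x,y,z=q
    return T+R@np.array([c*y-s*x+p[0],s*y+c*x+p[1],p[3]-z])
def res(p):
    return np.concatenate([proj("",w(q,p),m)-np.array(u) for u,q in pts]+[[(p[3]-.0326)*500]])
s=least_squares(res,[0,0,0,.0326]);print("tool-frame off x(=rake y),y(=rake x), yaw deg, zu",s.x,np.degrees(s.x[2]));print(np.round(res(s.x),1))
from b import p as bp,toB
for q in [(0,0,0),(.084,.066,0),(.084,.022,0),(.084,-.022,0),(.084,-.066,0),(-.008,0,0)]: 
    W=w(q,s.x);print(q,np.round(toB(W,bp)*1e3,1),round(W[2],4))
E
python3 g.py
```

```text
tool-frame off x(=rake y),y(=rake x), yaw deg, zu [-0.00171294 -0.0003866   0.00292508  0.03273713] 0.16759478745566053
[ 0.7  1.2 -0.8 -0.6  0.5 -0.6 -2.  -0.1  1.6  0.   0.1]
(0, 0, 0) [-117.7   -0.5] 0.0497
(0.084, 0.066, 0) [-33.7  65.6] 0.0499
(0.084, 0.022, 0) [-33.7  21.6] 0.0499
(0.084, -0.022, 0) [-33.7 -22.4] 0.0499
(0.084, -0.066, 0) [-33.7 -66.4] 0.0499
(-0.008, 0, 0) [-125.7   -0.5] 0.0497
```

```bash
python3 -m jog '[{"dx":0,"dy":0,"dz":0.4,"rx":0,"ry":0,"rz":0},{"dx":0,"dy":0,"dz":0.4,"rx":0,"ry":0,"rz":0},{"dx":0,"dy":0,"dz":0.1,"rx":0,"ry":0,"rz":0},{"dx":0,"dy":0,"dz":0,"rx":0,"ry":0,"rz":0},{"dx":0,"dy":0,"dz":0,"rx":0,"ry":0,"rz":0},{"dx":0,"dy":0,"dz":0,"rx":0,"ry":0,"rz":0}]'
python3 -m jog '[{"dx":0,"dy":0,"dz":0.03,"rx":0,"ry":0,"rz":0},{"dx":0,"dy":0,"dz":0.03,"rx":0,"ry":0,"rz":0},{"dx":0,"dy":0,"dz":0,"rx":0,"ry":0,"rz":0},{"dx":0,"dy":0,"dz":0,"rx":0,"ry":0,"rz":0}]'
```

```text
time: 8.73
position: [0.3803, -0.2384, 0.0466]
tool_rot: [0.884, 0.467, 0.001, 0.001]
ft_force: [-0.0, 0.1, -4.1]
width: 0.0233
time: 9.07
position: [0.3794, -0.2378, 0.0426]
tool_rot: [0.884, 0.467, -0.0, 0.0]
ft_force: [-0.7, -0.7, -4.1]
width: 0.0234
```

```bash
python3 -m jog '[{"dx":0,"dy":0,"dz":0.02,"rx":0,"ry":0,"rz":0},{"dx":0,"dy":0,"dz":0,"rx":0,"ry":0,"rz":0},{"dx":0,"dy":0,"dz":0,"rx":0,"ry":0,"rz":0}]'
python3 -m jog '[{"dx":0,"dy":0,"dz":0.02,"rx":0,"ry":0,"rz":0},{"dx":0,"dy":0,"dz":0,"rx":0,"ry":0,"rz":0},{"dx":0,"dy":0,"dz":0,"rx":0,"ry":0,"rz":0}]'
```

```text
time: 9.32
position: [0.3794, -0.2377, 0.0417]
tool_rot: [0.884, 0.467, 0.0, 0.0]
ft_force: [0.8, 1.0, -3.5]
width: 0.0231
time: 9.57
position: [0.3798, -0.2381, 0.0417]
tool_rot: [0.884, 0.467, 0.0, 0.001]
ft_force: [-1.0, 0.7, 4.6]
width: 0.0236
```

```bash
python3 -m jog '[{"dx":0,"dy":0.05,"dz":-0.02,"rx":0,"ry":0,"rz":0},{"dx":0,"dy":0.12,"dz":0,"rx":0,"ry":0,"rz":0},{"dx":0,"dy":0.12,"dz":0,"rx":0,"ry":0,"rz":0},{"dx":0,"dy":0.12,"dz":0,"rx":0,"ry":0,"rz":0},{"dx":0,"dy":0.12,"dz":0,"rx":0,"ry":0,"rz":0},{"dx":0,"dy":0.12,"dz":0,"rx":0,"ry":0,"rz":0},{"dx":0,"dy":0.12,"dz":0,"rx":0,"ry":0,"rz":0},{"dx":0,"dy":0.12,"dz":0,"rx":0,"ry":0,"rz":0},{"dx":0,"dy":0.06,"dz":0,"rx":0,"ry":0,"rz":0},{"dx":0,"dy":0,"dz":0,"rx":0,"ry":0,"rz":0}]'
python3 - <<'E'
from h import *
from b import p,toB
import pickle
o=sensors.get_obs();m=imaging.camera_model("wrist");im=imaging.capture("wrist");cv2.imwrite("pics/w7.png",im);cv2.imwrite("pics/t7.png",imaging.capture("top")[175:295,340:460].repeat(4,0).repeat(4,1))
a=p[2];F=o["ft_force"];print(toB(o["position"],p)*1e3,o["position"][2],"Fx",F[0]*np.cos(a)+F[1]*np.sin(a),F[2],o["moment"])
plan(o["position"][0],o["position"][1],o["position"][2],55.53,1)
E
```

```text
time: 10.4
position: [0.4112, -0.2595, 0.0417]
tool_rot: [0.884, 0.467, 0.0, 0.0]
ft_force: [0.2, -0.2, 0.0]
width: 0.0233
[-79.41333949   0.85592957] 0.04166105235831001 Fx 0.27419890418674087 0.029400200172949975 [ 0.06047751 -0.0594344  -0.03517652]
cur [ 4.10800e-01 -2.59200e-01  4.16000e-02  5.56607e+01] tilt z [ 1.e-04 -1.e-04 -1.e+00] t 10.5 F [-0.69 -0.12 -0.89] M [ 0.003 -0.095 -0.01 ]
{"dx":-0.00,"dy":0.01,"dz":-0.00,"rx":0,"ry":0,"rz":0.03},
```

View pics/w7.png

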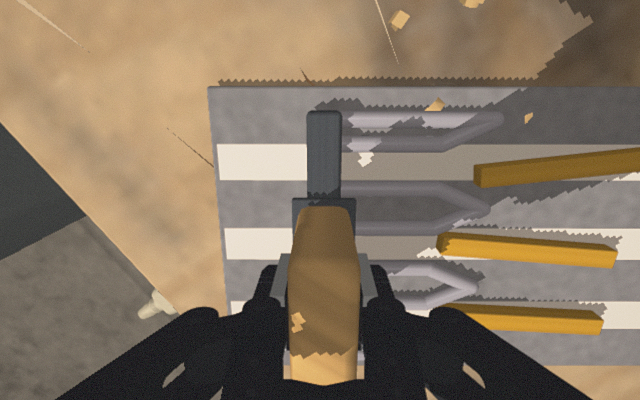

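```bash
python3 -m jog '[{"dx":0.01,"dy":0.05,"dz":0,"rx":0,"ry":0,"rz":0.03},{"dx":0.01,"dy":0.12,"dz":0,"rx":0,"ry":0,"rz":0},{"dx":0,"dy":0.12,"dz":0,"rx":0,"ry":0,"rz":0},{"dx":0,"dy":0.12,"dz":0,"rx":0,"ry":0,"rz":0},{"dx":0,"dy":0.12,"dz":0,"rx":0,"ry":0,"rz":0},{"dx":0,"dy":0.12,"dz":0,"rx":0,"ry":0,"rz":0},{"dx":0,"dy":0.12,"dz":0,"rx":0,"ry":0,"rz":0},{"dx":0,"dy":0.12,"dz":0,"rx":0,"ry":0,"rz":0},{"dx":0,"dy":0.06,"dz":0,"rx":0,"ry":0,"rz":0},{"dx":0,"dy":0,"dz":0,"rx":0,"ry":0,"rz":0}]'
cat > st.py <<'E'
from h import *
from b import p,toB
import sys
o=sensors.get_obs();im=imaging.capture("wrist");cv2.imwrite(f"pics/{sys.argv[1]}.png",im)
a=p[2];F=o["ft_force"];print(o["time"],toB(o["position"],p)*1e3,o["position"][2],"Fx",F[0]*np.cos(a)+F[1]*np.sin(a),F[2],o["moment"])
plan(o["position"][0],o["position"][1],o["position"][2],55.53,1)
E
python3 st.py w8
```

```text
time: 11.33
position: [0.443, -0.2804, 0.0417]
tool_rot: [0.885, 0.466, 0.0, 0.0]
ft_force: [1.1, -0.4, -1.4]
width: 0.0235
11.3333 [-41.39994117   1.64344298] 0.04167226946622231 Fx 1.1080506773145589 -1.3532520340556635 [ 0.03281277 -0.07117551 -0.02503718]
cur [ 4.42800e-01 -2.80200e-01  4.17000e-02  5.55391e+01] tilt z [ 2.e-04 -2.e-04 -1.e+00] t 11.38 F [-0.15 -0.45 -0.3 ] M [-0.013 -0.128 -0.008]
{"dx":-0.00,"dy":0.01,"dz":0.00,"rx":0,"ry":0,"rz":0.00},
```

View pics/w8.png

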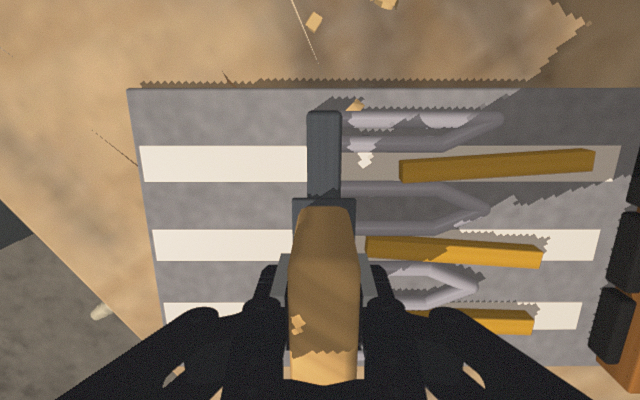

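```bash
python3 -m jog '[{"dx":0,"dy":0.05,"dz":0,"rx":0,"ry":0,"rz":0},{"dx":0,"dy":0.08,"dz":0,"rx":0,"ry":0,"rz":0},{"dx":0,"dy":0.08,"dz":0,"rx":0,"ry":0,"rz":0},{"dx":0,"dy":0.08,"dz":0,"rx":0,"ry":0,"rz":0},{"dx":0,"dy":0.08,"dz":0,"rx":0,"ry":0,"rz":0},{"dx":0,"dy":0.08,"dz":0,"rx":0,"ry":0,"rz":0},{"dx":0,"dy":0.08,"dz":0,"rx":0,"ry":0,"rz":0},{"dx":0,"dy":0.08,"dz":0,"rx":0,"ry":0,"rz":0},{"dx":0,"dy":0.06,"dz":0,"rx":0,"ry":0,"rz":0},{"dx":0,"dy":0,"dz":0,"rx":0,"ry":0,"rz":0}]'
python3 st.py w9
```

```text
time: 12.22
position: [0.465, -0.2955, 0.0417]
tool_rot: [0.885, 0.466, 0.0, 0.0]
ft_force: [0.7, -0.3, -1.6]
width: 0.0236
12.2167 [-14.65749605   1.67686226] 0.04167381715588872 Fx 0.789529369057106 -1.554484061467432 [-0.02028852 -0.06770314  0.0038972 ]
cur [ 4.64900e-01 -2.95400e-01  4.17000e-02  5.55409e+01] tilt z [ 3.e-04 -3.e-04 -1.e+00] t 12.27 F [ 0.37 -0.78 -0.72] M [ 0.056 -0.093  0.053]
{"dx":-0.00,"dy":0.00,"dz":0.00,"rx":0,"ry":0,"rz":0.00},
```

View pics/w9.png

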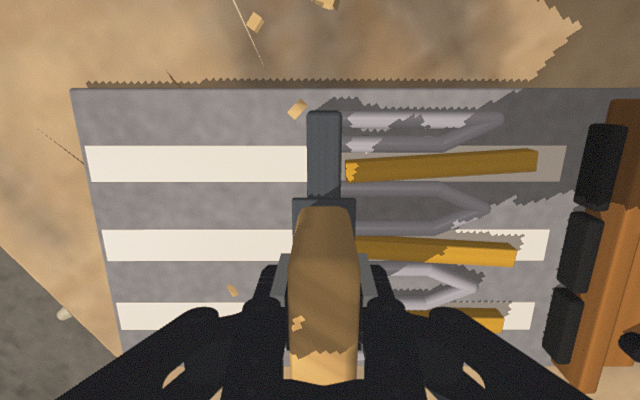

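```bash
python3 -m jog '[{"dx":0,"dy":0.05,"dz":0,"rx":0,"ry":0,"rz":0},{"dx":0,"dy":0.07,"dz":0,"rx":0,"ry":0,"rz":0},{"dx":0,"dy":0.07,"dz":0,"rx":0,"ry":0,"rz":0},{"dx":0,"dy":0.07,"dz":0,"rx":0,"ry":0,"rz":0},{"dx":0,"dy":0.07,"dz":0,"rx":0,"ry":0,"rz":0},{"dx":0,"dy":0.07,"dz":0,"rx":0,"ry":0,"rz":0},{"dx":0,"dy":0.07,"dz":0,"rx":0,"ry":0,"rz":0},{"dx":0,"dy":0.03,"dz":0,"rx":0,"ry":0,"rz":0},{"dx":0,"dy":0,"dz":0,"rx":0,"ry":0,"rz":0},{"dx":0,"dy":0,"dz":0,"rx":0,"ry":0,"rz":0}]'
python3 st.py w10
```

```text
time: 13.1
position: [0.4813, -0.3066, 0.0417]
tool_rot: [0.885, 0.466, 0.0, 0.0]
ft_force: [-0.2, -0.4, -0.5]
width: 0.0236
13.1 [5.05188766 1.70066852] 0.04169192470980784 Fx 0.037939040536971114 -0.5076212062611395 [ 0.01938314 -0.09373602  0.06288081]
cur [ 4.81200e-01 -3.06600e-01  4.17000e-02  5.55426e+01] tilt z [ 3.e-04 -3.e-04 -1.e+00] t 13.15 F [-0.11 -0.06 -1.8 ] M [-0.006 -0.087 -0.05 ]
{"dx":0.00,"dy":0.00,"dz":0.00,"rx":0,"ry":0,"rz":0.00},
```

View pics/w10.png

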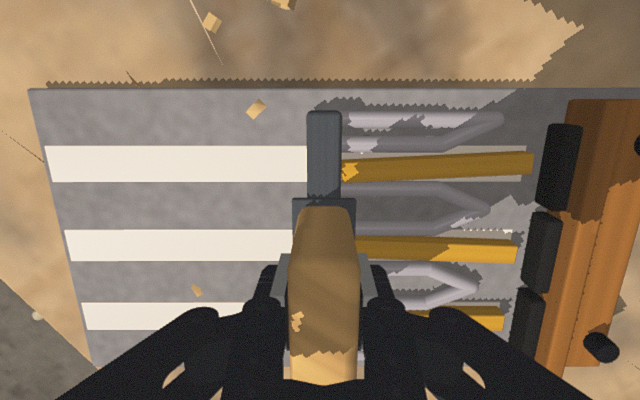

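```bash
python3 -m jog '[{"dx":0,"dy":0.05,"dz":0,"rx":0,"ry":0,"rz":0},{"dx":0,"dy":0.05,"dz":0,"rx":0,"ry":0,"rz":0},{"dx":0,"dy":0.05,"dz":0,"rx":0,"ry":0,"rz":0},{"dx":0,"dy":0,"dz":0,"rx":0,"ry":0,"rz":0},{"dx":0,"dy":0,"dz":0,"rx":0,"ry":0,"rz":0}]'
python3 -m jog '[{"dx":0,"dy":0.025,"dz":0,"rx":0,"ry":0,"rz":0},{"dx":0,"dy":0,"dz":0,"rx":0,"ry":0,"rz":0},{"dx":0,"dy":0,"dz":0,"rx":0,"ry":0,"rz":0}]'
python3 st.py w11
```

```text
time: 13.57
position: [0.4862, -0.31, 0.0417]
tool_rot: [0.885, 0.466, 0.0, 0.0]
ft_force: [0.5, 0.2, -0.9]
width: 0.023
time: 13.82
position: [0.4869, -0.3105, 0.0417]
tool_rot: [0.885, 0.466, 0.0, 0.0]
ft_force: [-0.2, 1.1, -1.6]
width: 0.0232
13.8167 [11.86555961  1.70079786] 0.041678873312713194 Fx -0.8018410756735492 -1.6412578865807912 [ 0.09155787 -0.03430031 -0.00528886]
cur [ 4.86900e-01 -3.10500e-01  4.17000e-02  5.55393e+01] tilt z [ 1.e-04 -2.e-04 -1.e+00] t 13.87 F [ 1.09 -0.33 -2.87] M [ 0.016 -0.112 -0.001]
{"dx":0.00,"dy":0.00,"dz":-0.00,"rx":0,"ry":0,"rz":0.00},
```

View pics/w11.png

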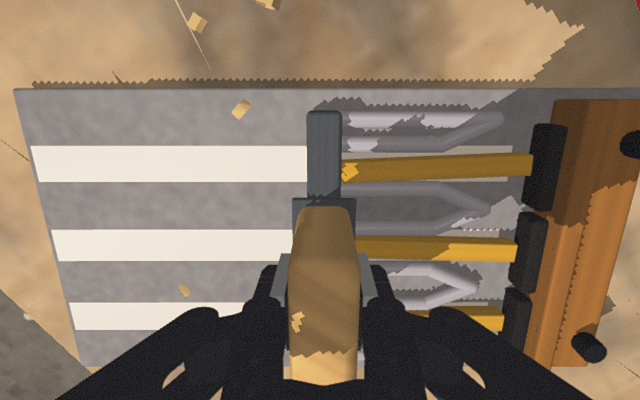

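```bash
cat > f.py <<'E'
from h import *
from b import p,toB
o=sensors.get_obs();a=p[2];F=o["ft_force"];R=Ro.from_quat(o["tool_rot"]).as_matrix()
print("t %.2f"%o["time"],np.round(toB(o["position"],p)*1e3,2),"z %.4f"%o["position"][2],"Fx %.2f Fy %.2f Fz %.2f"%(F[0]*np.cos(a)+F[1]*np.sin(a),-F[0]*np.sin(a)+F[1]*np.cos(a),F[2]),"Mz %.3f"%o["moment"][2],"th %.2f"%np.degrees(np.arctan2(R[1,0],R[0,0])))
E
for i in 1; do python3 -m jog '[{"dx":0,"dy":0.02,"dz":0,"rx":0,"ry":0,"rz":0},{"dx":0,"dy":0,"dz":0,"rx":0,"ry":0,"rz":0}]' >/dev/null; python3 f.py
python3 -m jog '[{"dx":0,"dy":0.02,"dz":0,"rx":0,"ry":0,"rz":0},{"dx":0,"dy":0,"dz":0,"rx":0,"ry":0,"rz":0}]' >/dev/null; python3 f.py; done
```

```text
t 14.03 [12.61  1.69] z 0.0417 Fx -0.78 Fy 0.30 Fz -2.08 Mz 0.011 th 55.54
t 14.20 [13.44  1.71] z 0.0417 Fx -1.35 Fy -0.52 Fz -1.77 Mz -0.022 th 55.55
```

```bash
python3 -m jog '[{"dx":0,"dy":0.01,"dz":0,"rx":0,"ry":0,"rz":0},{"dx":0,"dy":0,"dz":0,"rx":0,"ry":0,"rz":0}]' >/dev/null; python3 f.py
python3 -m jog '[{"dx":0,"dy":0,"dz":0,"rx":0,"ry":0,"rz":0}]' >/dev/null; python3 f.py
python3 -m jog '[{"dx":0,"dy":0.01,"dz":0,"rx":0,"ry":0,"rz":0},{"dx":0,"dy":0,"dz":0,"rx":0,"ry":0,"rz":0}]' >/dev/null; python3 f.py
python3 -m jog '[{"dx":0,"dy":0,"dz":0,"rx":0,"ry":0,"rz":0}]' >/dev/null; python3 f.py
```

```text
t 14.37 [13.7  1.7] z 0.0417 Fx -1.75 Fy 1.05 Fz 0.19 Mz -0.003 th 55.55
t 14.45 [13.69  1.69] z 0.0417 Fx -2.58 Fy 0.42 Fz -0.60 Mz 0.055 th 55.55
t 14.62 [13.97  1.67] z 0.0417 Fx -4.59 Fy 0.39 Fz 1.33 Mz 0.019 th 55.54
t 14.70 [13.97  1.72] z 0.0417 Fx -4.75 Fy 0.22 Fz 1.74 Mz 0.087 th 55.55
```

```bash
python3 -m jog '[{"dx":0,"dy":0.01,"dz":0,"rx":0,"ry":0,"rz":0},{"dx":0,"dy":0,"dz":0,"rx":0,"ry":0,"rz":0}]' >/dev/null; python3 f.py
python3 -m jog '[{"dx":0,"dy":0,"dz":0,"rx":0,"ry":0,"rz":0}]' >/dev/null; python3 f.py
python3 -m jog '[{"dx":0,"dy":0,"dz":0,"rx":0,"ry":0,"rz":0}]' >/dev/null; python3 f.py
python3 -m jog '[{"dx":0,"dy":0,"dz":0,"rx":0,"ry":0,"rz":0}]' >/dev/null; python3 f.py;python3 -m jog '[{"dx":0,"dy":0,"dz":0,"rx":0,"ry":0,"rz":0}]' >/dev/null; python3 f.py
```

```text
t 14.87 [14.23  1.68] z 0.0417 Fx -6.13 Fy 0.59 Fz 3.20 Mz -0.005 th 55.54
t 14.95 [14.21  1.71] z 0.0417 Fx -5.91 Fy 0.46 Fz 1.66 Mz 0.112 th 55.54
t 15.03 [14.25  1.72] z 0.0418 Fx -5.54 Fy 0.24 Fz 2.14 Mz -0.001 th 55.55
t 15.12 [14.23  1.7 ] z 0.0417 Fx -5.72 Fy 0.52 Fz 2.17 Mz 0.042 th 55.54
t 15.20 [14.22  1.71] z 0.0417 Fx -5.80 Fy -0.35 Fz 1.76 Mz 0.109 th 55.54
```

```bash
python3 -m jog '[{"dx":0,"dy":0.01,"dz":0,"rx":0,"ry":0,"rz":-0.05},{"dx":0,"dy":0,"dz":0,"rx":0,"ry":0,"rz":0}]' >/dev/null; python3 f.py
python3 -m jog '[{"dx":0,"dy":0,"dz":0,"rx":0,"ry":0,"rz":0}]' >/dev/null; python3 f.py
python3 -m jog '[{"dx":0,"dy":0,"dz":0,"rx":0,"ry":0,"rz":0}]' >/dev/null; python3 f.py
python3 -m jog '[{"dx":0,"dy":0,"dz":0,"rx":0,"ry":0,"rz":0}]' >/dev/null; python3 f.py;python3 -m jog '[{"dx":0,"dy":0,"dz":0,"rx":0,"ry":0,"rz":0}]' >/dev/null; python3 f.py
```

```text
t 15.37 [14.45  1.61] z 0.0417 Fx -7.55 Fy -1.02 Fz 2.69 Mz -0.003 th 55.74
t 15.45 [14.46  1.59] z 0.0417 Fx -7.33 Fy -0.44 Fz 2.83 Mz 0.025 th 55.74
t 15.53 [14.43  1.58] z 0.0417 Fx -7.55 Fy -0.01 Fz 3.19 Mz 0.029 th 55.73
t 15.62 [14.46  1.59] z 0.0417 Fx -7.16 Fy -0.49 Fz 3.12 Mz 0.066 th 55.74
t 15.70 [14.45  1.58] z 0.0418 Fx -7.12 Fy -0.53 Fz 3.30 Mz 0.057 th 55.74
```

```bash
python3 -m jog '[{"dx":0,"dy":0.015,"dz":-0.005,"rx":0,"ry":0,"rz":-0.03},{"dx":0,"dy":0,"dz":0,"rx":0,"ry":0,"rz":0}]' >/dev/null; python3 f.py
python3 -m jog '[{"dx":0,"dy":0,"dz":0,"rx":0,"ry":0,"rz":0}]' >/dev/null; python3 f.py
python3 -m jog '[{"dx":0,"dy":0,"dz":0,"rx":0,"ry":0,"rz":0}]' >/dev/null; python3 f.py
python3 -m jog '[{"dx":0,"dy":0,"dz":0,"rx":0,"ry":0,"rz":0}]' >/dev/null; python3 f.py;python3 -m jog '[{"dx":0,"dy":0,"dz":0,"rx":0,"ry":0,"rz":0}]' >/dev/null; python3 f.py
```

```text
t 15.87 [14.7   1.52] z 0.0418 Fx -9.24 Fy -1.34 Fz 3.65 Mz -0.030 th 55.85
t 15.95 [14.7   1.55] z 0.0418 Fx -8.79 Fy -1.96 Fz 3.75 Mz -0.007 th 55.85
t 16.03 [14.67  1.58] z 0.0418 Fx -9.45 Fy -0.34 Fz 2.99 Mz 0.002 th 55.85
t 16.12 [14.67  1.58] z 0.0418 Fx -9.12 Fy -1.80 Fz 3.23 Mz 0.028 th 55.85
t 16.20 [14.68  1.56] z 0.0418 Fx -8.41 Fy -0.66 Fz 3.74 Mz -0.042 th 55.85
```

```bash
python3 -m jog '[{"dx":0,"dy":0.005,"dz":0,"rx":0,"ry":0,"rz":0},{"dx":0,"dy":0,"dz":0,"rx":0,"ry":0,"rz":0}]' >/dev/null; python3 f.py
python3 -m jog '[{"dx":0,"dy":0,"dz":0,"rx":0,"ry":0,"rz":0}]' >/dev/null; python3 f.py
python3 -m jog '[{"dx":0,"dy":0,"dz":0,"rx":0,"ry":0,"rz":0}]' >/dev/null; python3 f.py
python3 -m jog '[{"dx":0,"dy":0,"dz":0,"rx":0,"ry":0,"rz":0}]' >/dev/null; python3 f.py;python3 -m jog '[{"dx":0,"dy":0,"dz":0,"rx":0,"ry":0,"rz":0},{"dx":0,"dy":0,"dz":0,"rx":0,"ry":0,"rz":0}]' >/dev/null; python3 f.py;python3 -m jog '[{"dx":0,"dy":0,"dz":0,"rx":0,"ry":0,"rz":0},{"dx":0,"dy":0,"dz":0,"rx":0,"ry":0,"rz":0}]' >/dev/null; python3 f.py
```

```text
t 16.37 [14.75  1.56] z 0.0419 Fx -9.55 Fy -1.58 Fz 4.47 Mz 0.014 th 55.85
t 16.45 [14.73  1.59] z 0.0418 Fx -10.11 Fy -0.39 Fz 3.39 Mz -0.060 th 55.85
t 16.53 [14.72  1.58] z 0.0418 Fx -10.33 Fy -0.57 Fz 4.05 Mz -0.052 th 55.85
t 16.62 [14.73  1.56] z 0.0418 Fx -10.48 Fy -0.53 Fz 3.88 Mz -0.035 th 55.85
t 16.78 [14.74  1.56] z 0.0418 Fx -9.72 Fy -1.12 Fz 4.39 Mz -0.040 th 55.85
t 16.95 [14.72  1.57] z 0.0418 Fx -10.94 Fy -0.77 Fz 4.25 Mz -0.066 th 55.85
```

```bash
python3 st.py w12
```

```text
16.95 [14.71764978  1.57405234] 0.041824997907973026 Fx -10.938892326900447 4.251071929691691 [ 0.78786712  1.19726728 -0.0662602 ]
cur [ 4.89200e-01 -3.12200e-01  4.18000e-02  5.58497e+01] tilt z [-0.0026  0.0015 -1.    ] t 17.0 F [-8.77  4.72  3.68] M [ 0.761  1.204 -0.028]
{"dx":-0.00,"dy":-0.00,"dz":0.00,"rx":0,"ry":0,"rz":0.08},
```

View pics/w12.png

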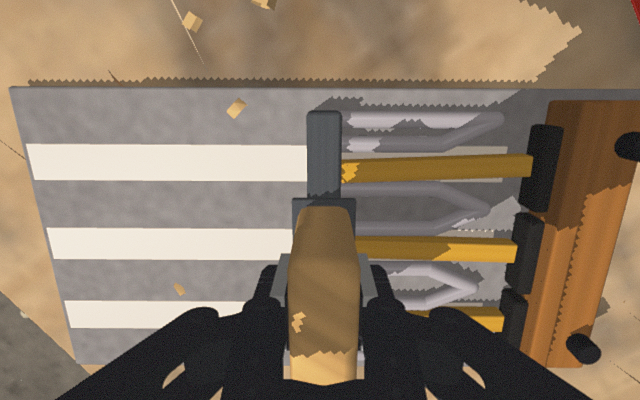

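```bash
python3 -m jog '[{"dx":0,"dy":0,"dz":0,"rx":0,"ry":0,"rz":0},{"dx":0,"dy":0,"dz":0,"rx":0,"ry":0,"rz":0},{"dx":0,"dy":0,"dz":0,"rx":0,"ry":0,"rz":0}]' >/dev/null; python3 f.py
python3 -m jog '[{"dx":0,"dy":-0.005,"dz":0,"rx":0,"ry":0,"rz":0},{"dx":0,"dy":-0.005,"dz":0,"rx":0,"ry":0,"rz":0},{"dx":0,"dy":-0.005,"dz":0,"rx":0,"ry":0,"rz":0},{"dx":0,"dy":-0.005,"dz":0,"rx":0,"ry":0,"rz":0},{"dx":0,"dy":-0.005,"dz":0,"rx":0,"ry":0,"rz":0},{"dx":0,"dy":-0.005,"dz":0,"rx":0,"ry":0,"rz":0},{"dx":0,"dy":0,"dz":0,"rx":0,"ry":0,"rz":0},{"dx":0,"dy":0,"dz":0,"rx":0,"ry":0,"rz":0}]' >/dev/null; python3 f.py
```

```text
t 17.25 [14.72  1.6 ] z 0.0419 Fx -10.29 Fy -1.15 Fz 4.44 Mz -0.057 th 55.85
t 17.92 [14.23  1.65] z 0.0417 Fx -5.11 Fy -0.23 Fz 1.59 Mz -0.066 th 55.85
```

```bash
python3 -m jog '[{"dx":0,"dy":-0.005,"dz":0,"rx":0,"ry":0,"rz":0.01},{"dx":0,"dy":-0.005,"dz":0,"rx":0,"ry":0,"rz":0.01},{"dx":0,"dy":-0.005,"dz":0,"rx":0,"ry":0,"rz":0.01},{"dx":0,"dy":-0.005,"dz":0,"rx":0,"ry":0,"rz":0.01},{"dx":0,"dy":-0.005,"dz":0,"rx":0,"ry":0,"rz":0.01},{"dx":0,"dy":-0.005,"dz":0,"rx":0,"ry":0,"rz":0},{"dx":0,"dy":0,"dz":0,"rx":0,"ry":0,"rz":0},{"dx":0,"dy":0,"dz":0,"rx":0,"ry":0,"rz":0}]' >/dev/null; python3 f.py
python3 -m jog '[{"dx":0,"dy":-0.005,"dz":0,"rx":0,"ry":0,"rz":0},{"dx":0,"dy":-0.005,"dz":0,"rx":0,"ry":0,"rz":0},{"dx":0,"dy":-0.005,"dz":0,"rx":0,"ry":0,"rz":0},{"dx":0,"dy":-0.005,"dz":0,"rx":0,"ry":0,"rz":0},{"dx":0,"dy":0,"dz":0,"rx":0,"ry":0,"rz":0}]' >/dev/null; python3 f.py
```

```text
t 18.58 [13.51  1.69] z 0.0417 Fx -0.55 Fy -0.01 Fz -3.73 Mz 0.054 th 55.67
t 19.00 [12.66  1.69] z 0.0420 Fx -0.12 Fy 0.37 Fz -2.87 Mz -0.028 th 55.66
```

```bash
python3 -m jog '[{"dx":0,"dy":0,"dz":-0.03,"rx":0,"ry":0,"rz":0},{"dx":0,"dy":0,"dz":-0.05,"rx":0,"ry":0,"rz":0},{"dx":0,"dy":0,"dz":-0.05,"rx":0,"ry":0,"rz":0},{"dx":0,"dy":0,"dz":-0.05,"rx":0,"ry":0,"rz":0},{"dx":0,"dy":0,"dz":-0.05,"rx":0,"ry":0,"rz":0},{"dx":0,"dy":0,"dz":-0.05,"rx":0,"ry":0,"rz":0},{"dx":0,"dy":0,"dz":-0.1,"rx":0,"ry":0,"rz":0},{"dx":0,"dy":0,"dz":-0.2,"rx":0,"ry":0,"rz":0},{"dx":0,"dy":0,"dz":-0.2,"rx":0,"ry":0,"rz":0},{"dx":0,"dy":0,"dz":-0.2,"rx":0,"ry":0,"rz":0}]' ; python3 f.py
python3 -m jog '[{"dx":0,"dy":0,"dz":-0.9,"rx":0,"ry":0,"rz":0},{"dx":0,"dy":0,"dz":-0.9,"rx":0,"ry":0,"rz":0},{"dx":0,"dy":0,"dz":-0.9,"rx":0,"ry":0,"rz":0},{"dx":0,"dy":0,"dz":-0.9,"rx":0,"ry":0,"rz":0},{"dx":0,"dy":0,"dz":-0.6,"rx":0,"ry":0,"rz":0},{"dx":0,"dy":0,"dz":0,"rx":0,"ry":0,"rz":0},{"dx":0,"dy":0,"dz":0,"rx":0,"ry":0,"rz":0}]'
python3 st.py w13
```

```text
time: 19.83
position: [0.4877, -0.311, 0.0823]
tool_rot: [0.884, 0.467, 0.0, 0.0]
ft_force: [-0.2, 0.1, -3.8]
width: 0.0233
t 19.83 [12.85  1.7 ] z 0.0823 Fx -0.25 Fy -0.04 Fz -3.80 Mz 0.010 th 55.66
time: 20.42
position: [0.4879, -0.3112, 0.2509]
tool_rot: [0.884, 0.467, 0.001, 0.002]
ft_force: [-0.3, 0.6, -4.2]
width: 0.0232
20.4167 [13.09001534  1.69545513] 0.25091102509581353 Fx -0.6159622543857083 -4.155113814434467 [0.03670823 0.04120361 0.01544941]
cur [ 0.4873 -0.3107  0.2483 55.6609] tilt z [-7.e-04  4.e-04 -1.e+00] t 20.47 F [ 0.25  0.61 -4.43] M [ 0.05   0.037 -0.026]
{"dx":0.00,"dy":0.02,"dz":-0.07,"rx":0,"ry":0,"rz":0.03},
```

View pics/w13.png

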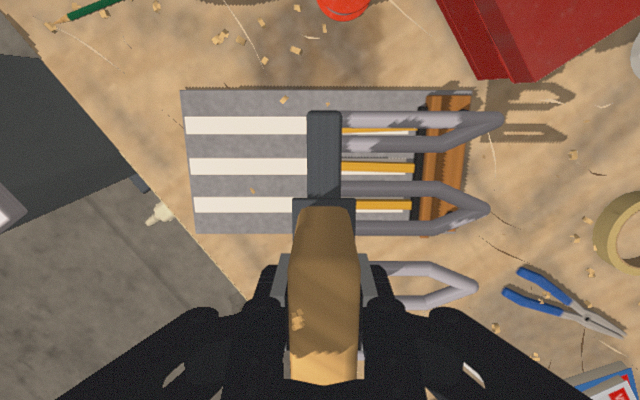

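```bash
python3 -m jog '[{"dx":-0.5,"dy":-0.2,"dz":-0.1,"rx":0,"ry":0,"rz":0},{"dx":-0.6,"dy":-0.4,"dz":-0.1,"rx":0,"ry":0,"rz":0},{"dx":-0.6,"dy":-0.4,"dz":-0.1,"rx":0,"ry":0,"rz":0},{"dx":-0.4,"dy":-0.2,"dz":-0.1,"rx":0,"ry":0,"rz":0},{"dx":0,"dy":0,"dz":0,"rx":0,"ry":0,"rz":0},{"dx":0,"dy":0,"dz":0,"rx":0,"ry":0,"rz":0}]'
python3 - <<'E'
from h import *
import pickle
m=imaging.camera_model("wrist");im=imaging.capture("wrist");pickle.dump(m,open("w14.pkl","wb"));cv2.imwrite("pics/w14.png",im)
cv2.imwrite("pics/w14a.png",cv2.resize(im[0:140,330:530],None,fx=4,fy=4,interpolation=cv2.INTER_CUBIC))
E
```

```text
time: 20.97
position: [0.3996, -0.3531, 0.263]
tool_rot: [0.885, 0.466, -0.0, -0.002]
ft_force: [0.4, 0.3, -3.7]
width: 0.0231
```

View pics/w14a.png

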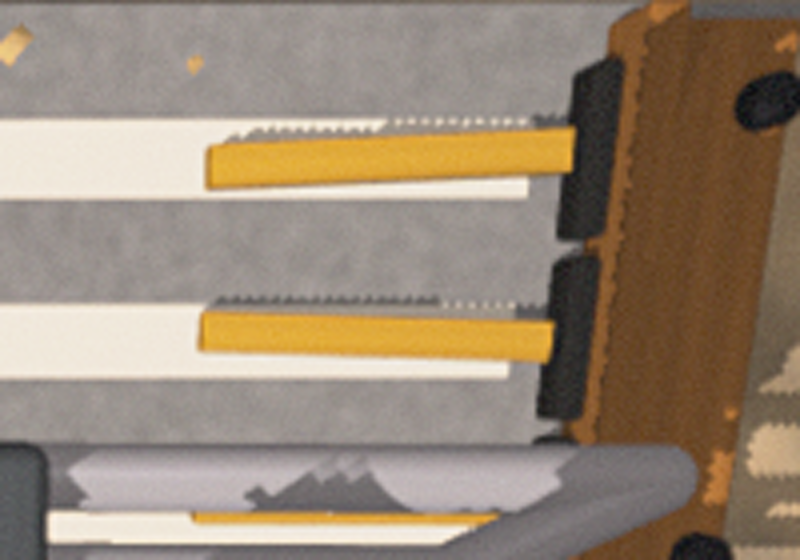

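Run:
```python
from h import *
plan(.43,.0,.26,78,10)
plan(.4542,.317,.25,105.76,10,[.43,0,.26,78])
```

```text
cur [ 0.4002 -0.3528  0.2631 55.634 ] tilt z [-0.002   0.0025 -1.    ] t 21.02 F [ 0.31  0.64 -4.58] M [-0.004  0.078  0.014]
{"dx":0.77,"dy":-0.44,"dz":0.01,"rx":0,"ry":0,"rz":-0.56},{"dx":0.79,"dy":-0.41,"dz":0.01,"rx":0,"ry":0,"rz":-0.56},{"dx":0.80,"dy":-0.38,"dz":0.01,"rx":0,"ry":0,"rz":-0.56},{"dx":0.82,"dy":-0.34,"dz":0.01,"rx":0,"ry":0,"rz":-0.56},{"dx":0.83,"dy":-0.31,"dz":0.01,"rx":0,"ry":0,"rz":-0.56},{"dx":0.84,"dy":-0.28,"dz":0.01,"rx":0,"ry":0,"rz":-0.56},{"dx":0.85,"dy":-0.25,"dz":0.01,"rx":0,"ry":0,"rz":-0.56},{"dx":0.86,"dy":-0.21,"dz":0.01,"rx":0,"ry":0,"rz":-0.56},{"dx":0.87,"dy":-0.18,"dz":0.01,"rx":0,"ry":0,"rz":-0.56},{"dx":0.87,"dy":-0.14,"dz":0.01,"rx":0,"ry":0,"rz":-0.56},
cur [ 0.43  0.    0.26 78.  ] tilt z [-0.002   0.0025 -1.    ] t 21.02 F [ 0.31  0.64 -4.58] M [-0.004  0.078  0.014]
{"dx":0.79,"dy":-0.11,"dz":0.03,"rx":0,"ry":0,"rz":-0.69},{"dx":0.79,"dy":-0.07,"dz":0.03,"rx":0,"ry":0,"rz":-0.69},{"dx":0.79,"dy":-0.03,"dz":0.03,"rx":0,"ry":0,"rz":-0.69},{"dx":0.79,"dy":0.01,"dz":0.03,"rx":0,"ry":0,"rz":-0.69},{"dx":0.79,"dy":0.05,"dz":0.03,"rx":0,"ry":0,"rz":-0.69},{"dx":0.79,"dy":0.09,"dz":0.03,"rx":0,"ry":0,"rz":-0.69},{"dx":0.78,"dy":0.12,"dz":0.03,"rx":0,"ry":0,"rz":-0.69},{"dx":0.78,"dy":0.16,"dz":0.03,"rx":0,"ry":0,"rz":-0.69},{"dx":0.77,"dy":0.20,"dz":0.03,"rx":0,"ry":0,"rz":-0.69},{"dx":0.76,"dy":0.24,"dz":0.03,"rx":0,"ry":0,"rz":-0.69},
```

```bash
python3 -m jog '[{"dx":0.77,"dy":-0.44,"dz":0.01,"rx":0,"ry":0,"rz":-0.56},{"dx":0.79,"dy":-0.41,"dz":0.01,"rx":0,"ry":0,"rz":-0.56},{"dx":0.80,"dy":-0.38,"dz":0.01,"rx":0,"ry":0,"rz":-0.56},{"dx":0.82,"dy":-0.34,"dz":0.01,"rx":0,"ry":0,"rz":-0.56},{"dx":0.83,"dy":-0.31,"dz":0.01,"rx":0,"ry":0,"rz":-0.56},{"dx":0.84,"dy":-0.28,"dz":0.01,"rx":0,"ry":0,"rz":-0.56},{"dx":0.85,"dy":-0.25,"dz":0.01,"rx":0,"ry":0,"rz":-0.56},{"dx":0.86,"dy":-0.21,"dz":0.01,"rx":0,"ry":0,"rz":-0.56},{"dx":0.87,"dy":-0.18,"dz":0.01,"rx":0,"ry":0,"rz":-0.56},{"dx":0.87,"dy":-0.14,"dz":0.01,"rx":0,"ry":0,"rz":-0.56}]'
python3 -m jog '[{"dx":0.79,"dy":-0.11,"dz":0.03,"rx":0,"ry":0,"rz":-0.69},{"dx":0.79,"dy":-0.07,"dz":0.03,"rx":0,"ry":0,"rz":-0.69},{"dx":0.79,"dy":-0.03,"dz":0.03,"rx":0,"ry":0,"rz":-0.69},{"dx":0.79,"dy":0.01,"dz":0.03,"rx":0,"ry":0,"rz":-0.69},{"dx":0.79,"dy":0.05,"dz":0.03,"rx":0,"ry":0,"rz":-0.69},{"dx":0.79,"dy":0.09,"dz":0.03,"rx":0,"ry":0,"rz":-0.69},{"dx":0.78,"dy":0.12,"dz":0.03,"rx":0,"ry":0,"rz":-0.69},{"dx":0.78,"dy":0.16,"dz":0.03,"rx":0,"ry":0,"rz":-0.69},{"dx":0.77,"dy":0.20,"dz":0.03,"rx":0,"ry":0,"rz":-0.69},{"dx":0.76,"dy":0.24,"dz":0.03,"rx":0,"ry":0,"rz":-0.69}]'
python3 -m jog '[{"dx":0,"dy":0,"dz":0,"rx":0,"ry":0,"rz":0},{"dx":0,"dy":0,"dz":0,"rx":0,"ry":0,"rz":0},{"dx":0,"dy":0,"dz":0,"rx":0,"ry":0,"rz":0}]'
python3 - <<'E'
from h import *
im=imaging.capture("top");cv2.imwrite("pics/t15.png",im);cv2.imwrite("pics/t15a.png",cv2.resize(im[170:300,340:470],None,fx=4.5,fy=4.5,interpolation=cv2.INTER_CUBIC))
plan(.4542,.317,.06,105.76,6)
E
```

```text
time: 21.85
position: [0.4296, 0.0028, 0.2599]
tool_rot: [0.776, 0.631, -0.001, -0.001]
ft_force: [0.3, -0.1, -3.8]
width: 0.0232
time: 22.68
position: [0.4529, 0.3192, 0.2472]
tool_rot: [0.603, 0.798, -0.001, -0.001]
ft_force: [0.4, 0.2, -3.3]
width: 0.0236
time: 22.93
position: [0.4533, 0.317, 0.2477]
tool_rot: [0.604, 0.797, -0.001, -0.0]
ft_force: [0.2, -0.0, -3.2]
width: 0.0233
cur [  0.4536   0.3164   0.2483 105.6505] tilt z [-0.0012 -0.001  -1.    ] t 22.98 F [ 0.17 -0.37 -4.15] M [-0.006  0.02  -0.044]
{"dx":0.00,"dy":0.00,"dz":0.78,"rx":0,"ry":0,"rz":-0.00},{"dx":0.00,"dy":0.00,"dz":0.78,"rx":0,"ry":0,"rz":-0.00},{"dx":0.00,"dy":0.00,"dz":0.78,"rx":0,"ry":0,"rz":-0.00},{"dx":0.00,"dy":0.00,"dz":0.78,"rx":0,"ry":0,"rz":-0.00},{"dx":0.00,"dy":0.00,"dz":0.78,"rx":0,"ry":0,"rz":-0.00},{"dx":0.00,"dy":0.00,"dz":0.78,"rx":0,"ry":0,"rz":-0.00},
```

View pics/t15a.png

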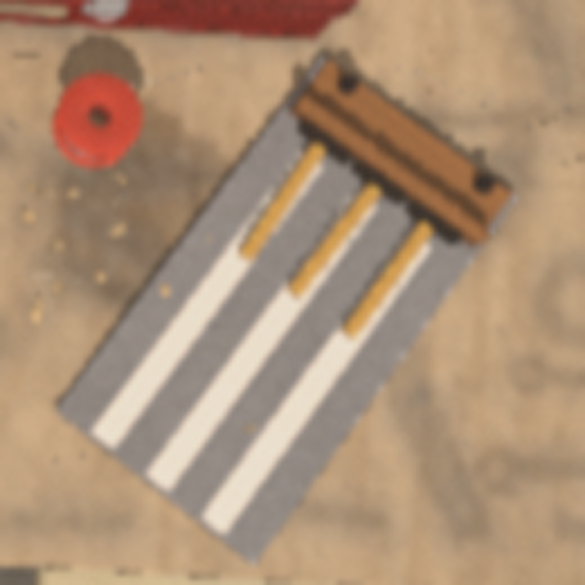

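View pics/t15.png

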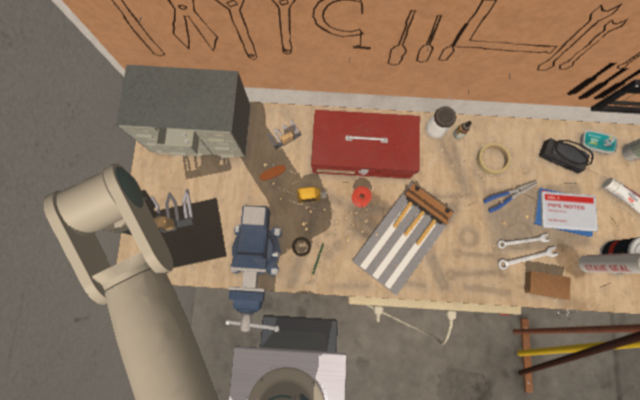

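All three bars lie on their lines against the buffers; the spool, tape and measure are untouched. Lowering the rake onto the mat.

```bash
python3 -m jog '[{"dx":0,"dy":0,"dz":0.8,"rx":0,"ry":0,"rz":0},{"dx":0,"dy":0,"dz":0.8,"rx":0,"ry":0,"rz":0},{"dx":0,"dy":0,"dz":0.8,"rx":0,"ry":0,"rz":0},{"dx":0,"dy":0,"dz":0.8,"rx":0,"ry":0,"rz":0},{"dx":0,"dy":0,"dz":0.8,"rx":0,"ry":0,"rz":0},{"dx":0,"dy":0,"dz":0.7,"rx":0,"ry":0,"rz":0},{"dx":0,"dy":0,"dz":0,"rx":0,"ry":0,"rz":0},{"dx":0,"dy":0,"dz":0,"rx":0,"ry":0,"rz":0},{"dx":0,"dy":0,"dz":0,"rx":0,"ry":0,"rz":0}]'
python3 - <<'E'
from h import *
import pickle
o=sensors.get_obs();im=imaging.capture("wrist");cv2.imwrite("pics/w16.png",im)
plan(.4542,.317,.0357,105.76,2)
E
```

```text
time: 23.73
position: [0.4551, 0.3168, 0.0635]
tool_rot: [0.605, 0.797, 0.002, 0.001]
ft_force: [0.7, 0.4, -3.3]
width: 0.0231
cur [4.555000e-01 3.172000e-01 6.410000e-02 1.056277e+02] tilt z [ 0.0042  0.0024 -1.    ] t 23.78 F [-0.23  0.01 -3.09] M [-0.017 -0.017  0.012]
{"dx":0.00,"dy":-0.02,"dz":0.36,"rx":0,"ry":0,"rz":-0.02},{"dx":0.00,"dy":-0.02,"dz":0.36,"rx":0,"ry":0,"rz":-0.02},
```

View pics/w16.png

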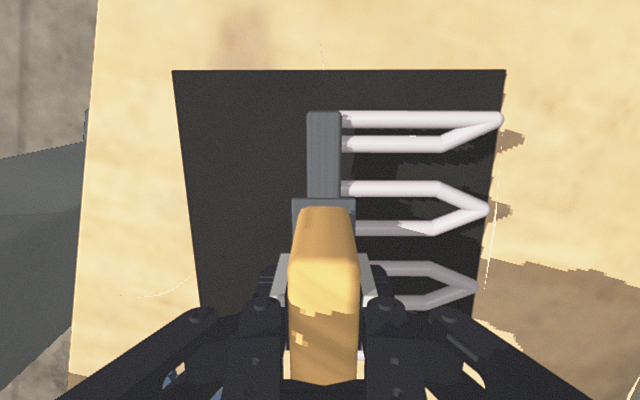

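```bash
python3 -m jog '[{"dx":0,"dy":-0.05,"dz":0.36,"rx":0,"ry":0,"rz":0},{"dx":0,"dy":-0.05,"dz":0.28,"rx":0,"ry":0,"rz":0},{"dx":0,"dy":0,"dz":0,"rx":0,"ry":0,"rz":0},{"dx":0,"dy":0,"dz":0,"rx":0,"ry":0,"rz":0},{"dx":0,"dy":0,"dz":0,"rx":0,"ry":0,"rz":0}]'
python3 -m jog '[{"dx":0,"dy":0,"dz":0.03,"rx":0,"ry":0,"rz":0},{"dx":0,"dy":0,"dz":0,"rx":0,"ry":0,"rz":0},{"dx":0,"dy":0,"dz":0,"rx":0,"ry":0,"rz":0}]'
python3 -m jog '[{"dx":0,"dy":0,"dz":0.02,"rx":0,"ry":0,"rz":0},{"dx":0,"dy":0,"dz":0,"rx":0,"ry":0,"rz":0},{"dx":0,"dy":0,"dz":0,"rx":0,"ry":0,"rz":0}]'
```

```text
time: 24.2
position: [0.4503, 0.3157, 0.0362]
tool_rot: [0.604, 0.797, 0.0, 0.0]
ft_force: [-0.2, -0.5, -3.3]
width: 0.0233
time: 24.45
position: [0.4507, 0.3159, 0.0355]
tool_rot: [0.604, 0.797, 0.001, 0.0]
ft_force: [-1.0, -1.3, 5.0]
width: 0.023
time: 24.7
position: [0.4508, 0.3159, 0.0354]
tool_rot: [0.604, 0.797, 0.001, 0.0]
ft_force: [-3.1, -2.0, 9.0]
width: 0.0232
```

```bash
python3 -m jog '[{"dx":0,"dy":0,"dz":-0.03,"rx":0,"ry":0,"rz":0},{"dx":0,"dy":0,"dz":0,"rx":0,"ry":0,"rz":0}]'
python3 -m jog '[{"dx":0,"dy":0,"dz":0,"rx":0,"ry":0,"rz":0},{"dx":0,"dy":0,"dz":0,"rx":0,"ry":0,"rz":0},{"dx":0,"dy":0,"dz":0,"rx":0,"ry":0,"rz":0},{"dx":0,"dy":0,"dz":0,"rx":0,"ry":0,"rz":0},{"dx":0,"dy":0,"dz":0,"rx":0,"ry":0,"rz":0},{"dx":0,"dy":0,"dz":0,"rx":0,"ry":0,"rz":0},{"dx":0,"dy":0,"dz":0,"rx":0,"ry":0,"rz":0},{"dx":0,"dy":0,"dz":0,"rx":0,"ry":0,"rz":0}]' 1
python3 -m jog '[{"dx":0,"dy":0,"dz":-0.3,"rx":0,"ry":0,"rz":0},{"dx":0,"dy":0,"dz":-0.6,"rx":0,"ry":0,"rz":0},{"dx":0,"dy":0,"dz":-0.9,"rx":0,"ry":0,"rz":0},{"dx":0,"dy":0,"dz":-0.9,"rx":0,"ry":0,"rz":0},{"dx":0,"dy":0,"dz":-0.9,"rx":0,"ry":0,"rz":0},{"dx":-0.8,"dy":0,"dz":-0.9,"rx":0,"ry":0,"rz":0},{"dx":-0.9,"dy":0,"dz":-0.9,"rx":0,"ry":0,"rz":0},{"dx":-0.6,"dy":0,"dz":0,"rx":0,"ry":0,"rz":0},{"dx":0,"dy":0,"dz":0,"rx":0,"ry":0,"rz":0},{"dx":0,"dy":0,"dz":0,"rx":0,"ry":0,"rz":0}]'
python3 - <<'E'
from h import *
im=imaging.capture("wrist");cv2.imwrite("pics/w17.png",im)
cv2.imwrite("pics/s17.png",imaging.capture("side"))
E
```

```text
time: 24.87
position: [0.4505, 0.3158, 0.0354]
tool_rot: [0.604, 0.797, 0.001, 0.0]
ft_force: [-0.6, -1.6, 5.0]
width: 0.0233
time: 25.53
position: [0.4501, 0.3155, 0.0346]
tool_rot: [0.604, 0.797, -0.0, 0.0]
ft_force: [0.6, 0.1, 0.1]
width: 0.0855
time: 26.37
position: [0.4722, 0.2367, 0.2404]
tool_rot: [0.605, 0.796, 0.001, 0.0]
ft_force: [0.4, 0.1, -0.2]
width: 0.0855
```

View pics/w17.png

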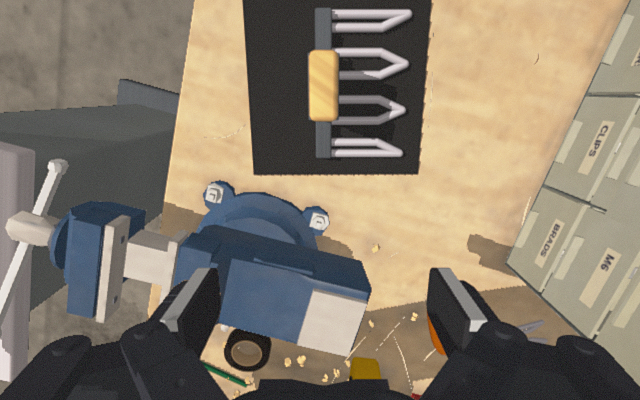

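View pics/s17.png

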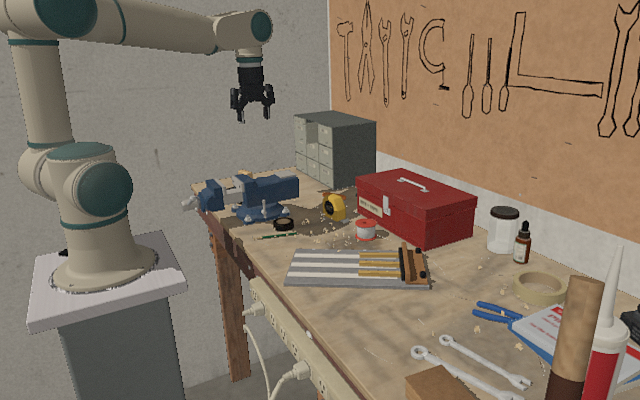

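Run:
```python
from h import *
plan(.45,.0,.25,82,7)
plan(.47,-.36,.22,55.5,10,[.45,0,.25,82])
```

```text
cur [  0.4715   0.2378   0.239  105.6759] tilt z [-1.e-03 -1.e-04 -1.e+00] t 26.47 F [ 1.22 -0.83  0.04] M [ 0.044  0.002 -0.009]
{"dx":-0.80,"dy":-0.30,"dz":-0.04,"rx":0,"ry":0,"rz":0.85},{"dx":-0.81,"dy":-0.26,"dz":-0.04,"rx":0,"ry":0,"rz":0.85},{"dx":-0.83,"dy":-0.21,"dz":-0.04,"rx":0,"ry":0,"rz":0.85},{"dx":-0.84,"dy":-0.16,"dz":-0.04,"rx":0,"ry":0,"rz":0.85},{"dx":-0.85,"dy":-0.11,"dz":-0.04,"rx":0,"ry":0,"rz":0.85},{"dx":-0.85,"dy":-0.06,"dz":-0.04,"rx":0,"ry":0,"rz":0.85},{"dx":-0.85,"dy":-0.01,"dz":-0.04,"rx":0,"ry":0,"rz":0.85},
cur [ 0.45  0.    0.25 82.  ] tilt z [-1.e-03 -1.e-04 -1.e+00] t 26.47 F [ 1.22 -0.83  0.04] M [ 0.044  0.002 -0.009]
{"dx":-0.88,"dy":0.17,"dz":0.07,"rx":0,"ry":0,"rz":0.66},{"dx":-0.88,"dy":0.22,"dz":0.07,"rx":0,"ry":0,"rz":0.66},{"dx":-0.86,"dy":0.26,"dz":0.07,"rx":0,"ry":0,"rz":0.66},{"dx":-0.85,"dy":0.30,"dz":0.07,"rx":0,"ry":0,"rz":0.66},{"dx":-0.84,"dy":0.33,"dz":0.07,"rx":0,"ry":0,"rz":0.66},{"dx":-0.82,"dy":0.37,"dz":0.07,"rx":0,"ry":0,"rz":0.66},{"dx":-0.80,"dy":0.41,"dz":0.07,"rx":0,"ry":0,"rz":0.66},{"dx":-0.78,"dy":0.45,"dz":0.07,"rx":0,"ry":0,"rz":0.66},{"dx":-0.76,"dy":0.48,"dz":0.07,"rx":0,"ry":0,"rz":0.66},{"dx":-0.74,"dy":0.52,"dz":0.07,"rx":0,"ry":0,"rz":0.66},
```

```bash
python3 -m jog '[{"dx":-0.80,"dy":-0.30,"dz":-0.04,"rx":0,"ry":0,"rz":0.85},{"dx":-0.81,"dy":-0.26,"dz":-0.04,"rx":0,"ry":0,"rz":0.85},{"dx":-0.83,"dy":-0.21,"dz":-0.04,"rx":0,"ry":0,"rz":0.85},{"dx":-0.84,"dy":-0.16,"dz":-0.04,"rx":0,"ry":0,"rz":0.85},{"dx":-0.85,"dy":-0.11,"dz":-0.04,"rx":0,"ry":0,"rz":0.85},{"dx":-0.85,"dy":-0.06,"dz":-0.04,"rx":0,"ry":0,"rz":0.85},{"dx":-0.85,"dy":-0.01,"dz":-0.04,"rx":0,"ry":0,"rz":0.85}]'
python3 -m jog '[{"dx":-0.88,"dy":0.17,"dz":0.07,"rx":0,"ry":0,"rz":0.66},{"dx":-0.88,"dy":0.22,"dz":0.07,"rx":0,"ry":0,"rz":0.66},{"dx":-0.86,"dy":0.26,"dz":0.07,"rx":0,"ry":0,"rz":0.66},{"dx":-0.85,"dy":0.30,"dz":0.07,"rx":0,"ry":0,"rz":0.66},{"dx":-0.84,"dy":0.33,"dz":0.07,"rx":0,"ry":0,"rz":0.66},{"dx":-0.82,"dy":0.37,"dz":0.07,"rx":0,"ry":0,"rz":0.66},{"dx":-0.80,"dy":0.41,"dz":0.07,"rx":0,"ry":0,"rz":0.66},{"dx":-0.78,"dy":0.45,"dz":0.07,"rx":0,"ry":0,"rz":0.66},{"dx":-0.76,"dy":0.48,"dz":0.07,"rx":0,"ry":0,"rz":0.66},{"dx":-0.74,"dy":0.52,"dz":0.07,"rx":0,"ry":0,"rz":0.66}]'
python3 -m jog '[{"dx":0,"dy":0,"dz":0,"rx":0,"ry":0,"rz":0},{"dx":0,"dy":0,"dz":0,"rx":0,"ry":0,"rz":0},{"dx":0,"dy":0,"dz":0,"rx":0,"ry":0,"rz":0}]'
python3 - <<'E'
from h import *
import pickle
m=imaging.camera_model("wrist");im=imaging.capture("wrist");cv2.imwrite("pics/w18.png",im);pickle.dump(m,open("w18.pkl","wb"))
cv2.imwrite("pics/w18a.png",cv2.resize(im[0:200,270:470],None,fx=3,fy=3,interpolation=cv2.INTER_CUBIC))
E
```

```text
time: 27.05
position: [0.4492, -0.001, 0.25]
tool_rot: [0.756, 0.655, -0.0, -0.0]
ft_force: [1.3, 0.1, 0.1]
width: 0.0855
time: 27.88
position: [0.4699, -0.361, 0.2214]
tool_rot: [0.885, 0.465, -0.0, -0.001]
ft_force: [0.2, 0.8, 0.5]
width: 0.0854
time: 28.13
position: [0.47, -0.3593, 0.2218]
tool_rot: [0.885, 0.466, -0.0, -0.001]
ft_force: [0.3, 0.4, 0.9]
width: 0.0853
```

View pics/w18a.png

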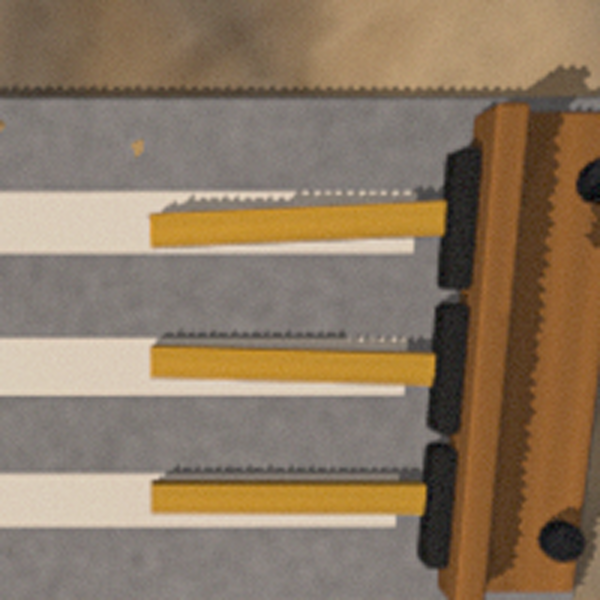

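Run:
```python
from h import *
print(robot.finish_job())
```

```text
the job is handed in; nothing more can be done
None
```

The job is done and handed in at about 28 s of the 72 s allowed. No verdict came back.

**What I did:** I took the larger rake from the mat and set it on the board behind the bars. I combed the three bars along the white lines up to the stop, moving them only with the rake.

**The press on the stop:**
- I pressed in small steps, holding about 9 N (wrist reading along the board) for 0.4 s, then about 10.3 N for 0.8 s. I trimmed the rake's angle so the sideways moment stayed near zero.
- The highest wrist reading was 10.9 N. I estimate sliding friction makes up 0.5 to 1.8 N of the wrist readings, so the bars themselves pressed with roughly 8.5 to 10 N. That friction was not measured separately.
- I backed off slowly and lifted the rake straight up, so the bars stayed put.

**Last checks:**
- **Bars:** the final close picture shows all three bars touching their buffers, on their lines, with near ends level. The left bar sits about 2° off its line, the middle about 1.5° and the right about 0°; this is within the play of the rake's 13 mm lanes.
- **Rake:** it stands wholly on the mat, turned to match it. Its grip point is about 14 mm behind the mat's centre, placed there so the teeth stay on the mat.
- **Other things:** the tape roll, measure and spool looked untouched in the pictures, and the gripper is open and clear of everything.

No check failed.

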